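Fetch the ingot mould from behind the kiln ware

ROBOT

A 6-joint arm with a two-finger parallel gripper is mounted at the origin on the work surface. World frame = base frame: x ahead of the robot, y to its left, z up, the work surface at z = 0. Lengths are in mm, angles in rad, forces in N, time in s.
With the tool pointing down it reaches from about 400 to 825 mm from the base axis. Payload 7 kg.
Tool frame: the origin (TCP) lies on the centre line of the jaws, within the pads' length; the fingertips stand 19 mm ahead of it and the grasp point (between the pads) is the TCP (bot.tip_reach is the distance from the TCP to the fingertips, in mm); z points along the fingers, y is the line along which they close (so a half turn about z gives the same grasp; the last joint's range is limited). The gripper opens to 85 mm and grips with 20 to 120 N. Pads are 22 mm wide; open, the fingers measure 114 mm over their backs; the gripper's body (76 mm by 85 mm) begins 54 mm behind the grasp point. The pads swing forward as they close: fully open they stand 13 mm farther back than shut.
Start: joints at [1.457, 0.359, 0.012, 0, -1.224, -0.288], TCP at [263.982, 621.215, 250.302] pointing down, gripper open.
Joint ranges: [-3.07, 3.07], [-1.43, 2.12], [-1.02, 1.25], [-3.03, 1.67], [-3.05, -0], [-3.03, 3.03]. Speed limits (rad/s): [2.39, 2.39, 3.01, 3.14, 3.14, 3.14].

INTERFACE

Orientations are given as a unit quaternion [x, y, z, w].
In Python, from station import bot, grab_frame, get_calibration, search_frame, silhouettes, place_of gives the robot as it stands.
- The arm moves only by the tool drive_tool, never from a script. Its argument "moves" is one flat list of numbers, 7 for each row, row after row: the closure, from 0 (fully open) to 1 (shut), then the shift along the tool's x, y, z each as a share of 50 cm, from -1 to 1, then the turn, a rotation vector about the tool's x, y, z each as a share of pi/2 rad, from -1 to 1. A call has exactly 5 rows; each row shifts and turns the commanded pose from where the row before left it, along the tool's axes as they then stand; what a row does not reach is not made up. A row lasts 1/8 s, in which the tool goes at most 62.5 mm and 10.7 degrees, less where a joint would pass 70% of its speed; a pose out of reach is approached as far as the arm can. A call with a number of a shift or a turn outside -1 to 1 is refused whole. A call with a gripper value outside its range is refused whole. The fingers move at their own pace and stop on an object; the grip force is fixed at half the most. Time passes only in rows, so rows that do not move let the fingers close, or fill a call up. It gives the time, the measured TCP pose, the force, the opening and the grip force at its end, in the units of the state.
- bot.get_obs(): the state, without advancing time (a new reading comes with each control period).
- grab_frame(name): name is "scene" or "top" or "wrist"; returns the picture (420x560x3 uint8, blue, green, red); there is no depth.
- get_calibration(name): a dict with "fx", "fy", "cx", "cy" (pixels), "view" (4x4, takes a point from world to camera coordinates). Camera axes: x right, y up, looking along -z (the intrinsics and any distortion apply to the point x, -y, -z); pixel columns grow to the right and rows downward; lengths in mm; the calibration is good to about 2 mm. A picture is of the moment at which its call begins: read the wrist's pose just before it. get_calibration takes no time and is no camera call; for the wrist camera it gives the pose at the moment of the call.
- bot.job_done(): hands the job in; it is judged then, once.
Trained networks look in the newest picture that a camera, given by its name, has taken for a name from the list of things; names that differ only in an ending like _2 or _b are one class to them, and where a whole thing is asked for, a point or a joint stands for the part that bears it (a point fixed in the world has none). Each returns a list of dicts, best first, with "score" (0 to 1); they miss things now and then, are a little off and sometimes report something else, mostly with a low value. They report only what shows in the picture. A call takes as long as a camera call.
- search_frame(camera, thing): "at" ([column, row] in pixels, amid what is visible of it).
- silhouettes(camera, thing): "region" (420x560 bool, what is visible of it) and "at" ([column, row] in pixels, amid what is visible of it).
- place_of(camera, thing): "at" ([column, row] in pixels: a listed point, or the origin of a listed thing).
The state is a dict: "time": time; "joint_pos": joint angles; "joint_vel": joint speeds; "joint_efforts": joint torques, N m; "eef_pos": TCP position; "tcp_rot": TCP orientation; "contact_force": force on the tool from outside, world axes, zero at the start; "ft_torque": the same for the moment, N m; "opening": finger opening in mm; "gripper_force": force on a finger pad.
Only numpy, scipy, OpenCV 4.12 (cv2) and the standard library are available. Lean on these libraries where they do the work, as an engineer would, in place of code of your own. Each camera call takes 0.05 s, during which the arm holds its last target. There are 200 camera calls.

TASK

The graphite ingot mould lies behind a row of three pieces of kiln ware on the kiln shelf. First clear all three pieces to the steel tray, standing upright and leaving the mould where it is; then, with all three in the tray, fetch the mould and lay it, trough up, centred on the casting board and along the board's length; then put each of the three pieces back upright on the very spot on the shelf where it first stood. Set everything down gently without dropping it, and leave the little cone pack where it is.

Things in the scene. Friction and masses are not known exactly. Their poses are not given: they have to be found in the camera images.
- mould: Dark grey graphite bar mould, 150 long (own x) x 36 wide (own y) x 36 high, 0.35 kg, with a trough 126 x 14 x 18 deep in its top. Origin at the centre of its underside, z up. It lies along the shelf's y, about 12 mm behind the row of kiln ware, 33 mm in front of the firebricks. Grasp it across its 36 mm width near the middle.
- square_prop: Buff square kiln post, 40 x 40 x 60 high, 0.17 kg, dark hole mark on top, standing with its faces square to the shelf. Origin at the centre of its underside, z up.
- round_prop: Buff round kiln post, diameter 40, 50 high, 0.11 kg, dark hole mark on top. Origin at the centre of its underside, z up.
- crucible: White open ceramic crucible, diameter 36 at the foot, 42 at the rim, 46 high, wall 4, 0.07 kg. Origin at the centre of its underside, z up.
- bay: Fixed grey kiln shelf slab, 180 (own x, away from the robot) x 270 (own y) x 12 thick; pale firebricks 40 high stand along its far edge (front face at x = +51), a small stilt by the mould's -y end. Origin at the centre of its underside. The three pieces stand on it in any order, in a row along y at about x = -50, 72 apart (30 free between neighbours); the mould is centred near the origin.
- tray: Fixed shallow steel tray, 240 (own x) x 120 (own y), walls 3 thick and 15 high, floor 3 thick. Origin at the centre of its underside. To the left or to the right of the shelf; its length points roughly away from the robot. Three pieces fit in a row along its length 70 mm apart.
- board: Fixed tan casting board, 200 (own x, its length) x 100 (own y) x 20 thick, origin at the centre of its underside, so its top is 20 above. On the other side of the shelf from the tray.
- cone_pack: Bystander to leave alone: terracotta bar 50 (own x) x 22 (own y) x 12 with three small white cones on top, 40 high in all, 0.06 kg, standing loose on the kiln shelf beyond the mould's end at the shelf's +y side (about x = +17, y = +115 in the shelf's frame). Origin at the centre of its underside.

How it is judged:
By the outcome, as a careful person would: the job done as asked, in the order asked, and still so for the second after the job is handed in, with the robot touching nothing.
It also fails if it takes over 147 s, if anything falls off the work surface, if the arm or the gripper's body presses on something with over 40 N, if the wrist force passes 120 N, or if a joint passes its speed limit or range.

## Working session

There is one attempt and no reset: what is moved stays moved. The work goes in short steps, Python scripts to look and compute and a tool call to move; the robot and the scene stay as the last step left them, time stands still between calls to the robot, and variables do not carry over. Pictures are saved under pics/ and viewed, at most 14 in all, crops included, and the job is handed in when it is done.

Besides the shell and the picture viewer there is one more tool, called as name(argument=value, ...) on one line, values as JSON. drive_tool: Moves the arm, as the interface text tells. Shift numbers are shares of 50 cm and turn numbers shares of pi/2 rad, none past 1 either way. Its arguments: {"type":"object","properties":{"moves":{"type":"array","items":{"type":"number"}}},"required":["moves"]}

```bash
ls; mkdir -p pics; python3 - <<'E'
from station import *
import cv2,numpy as np
o=bot.get_obs();print(o)
for c in ["scene","top"]:
    im=grab_frame(c);cv2.imwrite(f"pics/{c}0.png",im)
    k=get_calibration(c);print(c,k)
    for t in ["mould","square_prop","round_prop","crucible","bay","tray","board","cone_pack"]:
        print(t,[(np.round(r["at"],1).tolist(),round(r["score"],2)) for r in place_of(c,t)[:2]])
E
```

```text
pics
{'time': 0.0, 'joint_pos': array([ 1.45709817e+00,  3.59406942e-01,  1.10505216e-02, -3.26128115e-04,
       -1.22410247e+00, -2.88093997e-01]), 'joint_vel': array([ 0.00048494, -0.00027396,  0.00077127,  0.0013726 ,  0.0012094 ,
       -0.00018084]), 'joint_efforts': array([ 2.43996710e-04, -5.83318806e+01,  2.93441910e+01,  6.93702623e+00,
       -5.73857746e-03, -3.62386174e-05]), 'eef_pos': array([263.82818619, 620.81391878, 249.35138625]), 'tcp_rot': array([ 9.79876728e-01, -1.99601811e-01, -8.03393095e-05,  8.41473166e-04]), 'contact_force': array([-0.23453911,  0.14073341,  0.14946276]), 'ft_torque': array([-0.0225443 ,  0.03444644,  0.02409149]), 'gripper_force': 0.0, 'opening': 85.10396281139758}
scene {'fx': 380.7611284030134, 'fy': 380.7611284030134, 'cx': 273.45117270321487, 'cy': 209.89407550814167, 'view': array([[-6.33010517e-01,  7.74143115e-01, -3.51342187e-04,
         3.70312385e+02],
       [-6.47579778e-01, -5.29271913e-01,  5.48189450e-01,
         3.26051748e+02],
       [ 4.24191133e-01,  3.47237209e-01,  8.36354114e-01,
        -1.13442504e+03],
       [
[... 454 characters left out ...]
65727456870474, 'cy': 212.29593164700674, 'view': array([[ 2.46814899e-02, -9.99666181e-01, -7.63880274e-03,
         2.54306996e+00],
       [ 9.93340061e-01,  2.36636357e-02,  1.12763276e-01,
        -5.59912827e+02],
       [-1.12544871e-01, -1.03710944e-02,  9.93592518e-01,
        -9.44784388e+02],
       [ 0.00000000e+00,  0.00000000e+00,  0.00000000e+00,
         1.00000000e+00]])}
mould [([291.6, 203.1], 0.91)]
square_prop [([326.1, 231.4], 0.94), ([443.8, 246.7], 0.6)]
round_prop [([288.1, 228.9], 0.6)]
crucible [([248.6, 230.0], 0.75)]
bay [([287.3, 202.6], 0.88)]
tray [([442.2, 244.0], 0.87)]
board [([131.5, 250.3], 0.98)]
cone_pack [([225.3, 197.8], 0.88), ([287.6, 233.8], 0.46)]
```

View pics/top0.png

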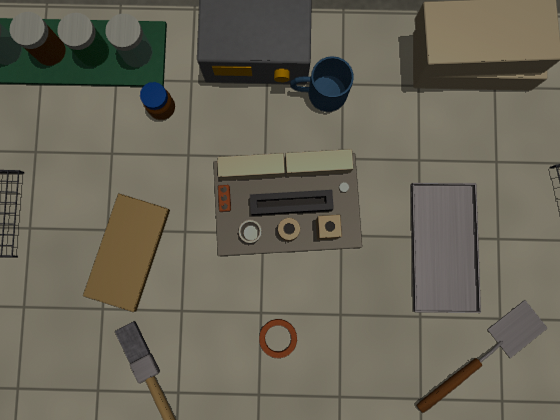

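View pics/scene0.png

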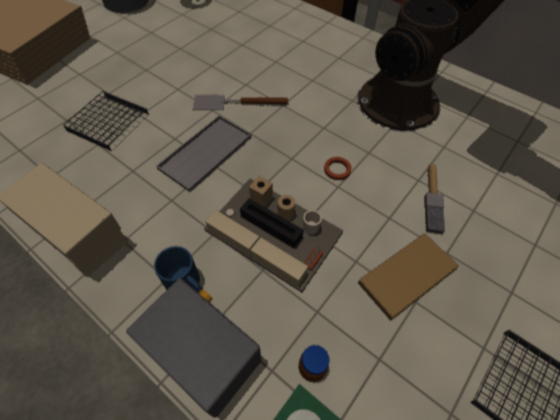

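```bash
cat > h.py <<'E'
from station import *
import cv2,numpy as np
from scipy.optimize import minimize
def proj(k,P):
    P=np.asarray(P,float).reshape(-1,3);c=(k["view"]@np.c_[P,np.ones(len(P))].T).T
    return np.c_[k["cx"]+k["fx"]*c[:,0]/-c[:,2],k["cy"]-k["fy"]*c[:,1]/-c[:,2]]
def ray(k,uv,z):
    V=k["view"];R=V[:3,:3];C=-R.T@V[:3,3]
    d=R.T@np.array([(uv[0]-k["cx"])/k["fx"],-(uv[1]-k["cy"])/k["fy"],-1])
    return C+d*(z-C[2])/d[2]
def box(l,w,z0,z1): return np.array([[x,y,z] for x in(-l/2,l/2) for y in(-w/2,w/2) for z in(z0,z1)])
def cyl(r0,r1,z0,z1): 
    a=np.linspace(0,2*np.pi,33)[:-1];return np.array([[r*np.cos(t),r*np.sin(t),z] for r,z in((r0,z0),(r1,z1)) for t in a])
SH={"mould":box(150,36,0,36),"square_prop":box(40,40,0,60),"round_prop":cyl(20,20,0,50),"crucible":cyl(18,21,0,46),
 "board":box(200,100,0,20),"tray":box(240,120,0,15),"bay":np.r_[box(180,270,0,12),box(39,270,12,52)+[70.5,0,0]],"cone_pack":box(50,22,0,12)}
def place(n,p,z): 
    x,y,a=p;c,s=np.cos(a),np.sin(a);return SH[n]@np.array([[c,s,0],[-s,c,0],[0,0,1]])+[x,y,z]
def fit(n,p0,z,views):
    """views: list of (calib, region); maximise IoU of projected hull"""
    S=4
    def cost(p):
        t=0
        for k,m in views:
            q=cv2.convexHull((proj(k,place(n,p*[1,1,.01],z))).astype(np.float32))
            b=np.zeros(m.shape,np.uint8);cv2.fillPoly(b,[np.round(q*16).astype(np.int32)],255,cv2.LINE_AA,4)
            b=b/255.;t+=1-np.minimum(b,m).sum()/np.maximum(b,m).sum()
        return t/len(views)
    p0=np.array([p0[0],p0[1],p0[2]*100]);best=None
    for _ in range(3):
        r=minimize(cost,p0,method="Nelder-Mead",options=dict(initial_simplex=p0+np.array([[0,0,0],[8,0,0],[0,8,0],[0,0,8]]),xatol=.05,fatol=1e-5));p0=r.x
    return r.x*[1,1,.01],r.fun
E
python3 - <<'E'
from h import *
reg={}
for c in ["top","scene"]:
    grab_frame(c)
    for t in SH:
        s=silhouettes(c,t);reg[c,t]=s[0]["region"] if s else None
        print(c,t,[(round(r["score"],2),np.round(r["at"]).tolist(),int(r["region"].sum())) for r in s[:3]])
K={c:get_calibration(c) for c in["top","scene"]}
import pickle;pickle.dump((reg,K),open("r.pkl","wb"))
for t in SH:
    z=0 if t in("board","tray","bay") else 12
    s=reg["top",t]
    if s is None: continue
    v,u=np.nonzero(s);p0=ray(K["top"],(u.mean(),v.mean()),z+15)
    a0={"mould":np.pi/2,"board":-.35,"tray":0,"square_prop":.03,"bay":.03}.get(t,0)
    for vs in(["top"],["scene"],["top","scene"]):
        if any(reg[c,t] is None for c in vs):continue
        p,f=fit(t,[p0[0],p0[1],a0],z,[(K[c],reg[c,t].astype(float)) for c in vs]);print(t,vs,np.round(p,3),round(f,3))
E
```

```text
top mould [(0.86, [292.0, 204.0], 1805)]
top square_prop [(0.74, [330.0, 229.0], 541)]
top round_prop [(0.63, [288.0, 231.0], 434)]
top crucible [(0.71, [245.0, 228.0], 432)]
top board [(0.58, [130.0, 252.0], 5940)]
top tray [(0.6, [443.0, 246.0], 8788)]
top bay [(0.93, [283.0, 188.0], 10283)]
top cone_pack [(0.86, [225.0, 198.0], 291)]
scene mould [(0.85, [273.0, 225.0], 1414)]
scene square_prop [(0.71, [262.0, 191.0], 531)]
scene round_prop [(0.55, [288.0, 204.0], 369)]
scene crucible [(0.68, [313.0, 219.0], 376)]
scene board [(0.9, [408.0, 279.0], 4394)]
scene tray [(0.59, [206.0, 152.0], 3475)]
scene bay [(0.74, [269.0, 239.0], 5397)]
scene cone_pack [(0.62, [314.0, 256.0], 194)]
mould ['top'] [579.184 -13.014   1.652] 0.071
mould ['scene'] [580.97  -10.522   1.623] 0.066
mould ['top', 'scene'] [579.168 -13.125   1.653] 0.085
square_prop ['top'] [ 5.33526e+02 -8.05780e+01  1.12000e-01] 0.188
square_prop ['scene'] [ 5.3330e+02 -7.8833e+01  1.5900e-01] 0.159
square_prop ['top', 'scene'] [ 5.32556e+02 -8.03140e+01  6.90000e-02] 0.185
round_prop ['top'] [ 5.27008e+02 -8.92900e+00  2.
[... 420 characters left out ...]
scene'] [ 4.85525e+02  2.92138e+02 -2.67000e-01] 0.032
board ['top', 'scene'] [ 4.83425e+02  2.91215e+02 -2.68000e-01] 0.051
tray ['top'] [ 5.04643e+02 -3.01130e+02  1.30000e-02] 0.027
tray ['scene'] [ 5.08602e+02 -2.99377e+02  3.30000e-02] 0.033
tray ['top', 'scene'] [ 5.06247e+02 -3.00405e+02  2.60000e-02] 0.037
bay ['top'] [ 5.77827e+02 -2.96500e+00  9.40000e-02] 0.317
bay ['scene'] [ 5.81562e+02 -3.57200e+00  9.10000e-02] 0.382
bay ['top', 'scene'] [ 5.80375e+02 -4.40600e+00  9.80000e-02] 0.351
cone_pack ['top'] [5.84954e+02 1.10935e+02 3.20000e-02] 0.249
cone_pack ['scene'] [5.86148e+02 1.11572e+02 1.10000e-01] 0.317
cone_pack ['top', 'scene'] [5.85134e+02 1.11727e+02 4.50000e-02] 0.289
```

```bash
cat > plan.py <<'E'
from h import *
def psi(o):
    x,y,z,w=o["tcp_rot"];return np.arctan2(2*(x*y+w*z),1-2*(y*y+z*z))
def state():
    o=bot.get_obs();print("t",round(o["time"],2),"pos",np.round(o["eef_pos"],1),"psi",round(psi(o),4),"open",round(o["opening"],1),"gf",round(o["gripper_force"]),"F",np.round(o["contact_force"],1));return o
def rows(wps,cur=None,step=55.,rot=.17):
    """wps: list of (x,y,z,psi,closure[,n rows]); prints rows from cur commanded pose (x,y,z,psi)"""
    if cur is None:
        o=state();cur=[*o["eef_pos"],psi(o)]
    cur=np.array(cur,float);out=[]
    for w in wps:
        w=list(w);tgt=np.array(w[:4]);d=tgt-cur
        n=w[5] if len(w)>5 else max(1,int(np.ceil(max(np.linalg.norm(d[:3])/step,abs(d[3])/rot))))
        for i in range(n):
            d=(tgt-cur)/(n-i);c,s=np.cos(cur[3]),np.sin(cur[3])
            r=np.round([ (c*d[0]+s*d[1])/500,(s*d[0]-c*d[1])/500,-d[2]/500,0,0,-d[3]/(np.pi/2)],3)
            out.append([w[4],*r]);m=r*[500,500,500,1,1,np.pi/2]
            cur=cur+[c*m[0]+s*m[1],s*m[0]-c*m[1],-m[2],-m[5]]
    while len(out)%5: out.append([out[-1][0],0,0,0,0,0,0])
    for i in range(0,len(out),5): print("["+",".join("%g"%(v+0) for r in out[i:i+5] for v in r)+"]")
    print("end",np.round(cur,2).tolist())
E
python3 - <<'E'
from plan import *
o=state();p=o["eef_pos"]
rows([(490,-9,260,.07,0)],cur=[264,621.2,250.3,-.4019],step=48)
E
```

```text
t 1.8 pos [264.  621.2 250.3] psi -0.4017 open 85.2 gf 0 F [ 0.6  0.2 -0.5]
[0,0.065,0.07,-0.001,0,0,-0.021,0,0.063,0.072,-0.001,0,0,-0.021,0,0.06,0.074,-0.001,0,0,-0.022,0,0.058,0.076,-0.001,0,0,-0.021,0,0.055,0.078,-0.002,0,0,-0.022]
[0,0.052,0.08,-0.001,0,0,-0.021,0,0.05,0.082,-0.002,0,0,-0.022,0,0.047,0.084,-0.001,0,0,-0.021,0,0.044,0.085,-0.002,0,0,-0.022,0,0.041,0.087,-0.001,0,0,-0.021]
[0,0.038,0.088,-0.002,0,0,-0.022,0,0.035,0.089,-0.001,0,0,-0.021,0,0.031,0.09,-0.002,0,0,-0.022,0,0.029,0.091,-0.001,0,0,-0.021,0,0,0,0,0,0,0]
end [490.06, -9.13, 259.8, 0.07]
```

drive_tool(moves=[0, 0.065, 0.07, -0.001, 0, 0, -0.021, 0, 0.063, 0.072, -0.001, 0, 0, -0.021, 0, 0.06, 0.074, -0.001, 0, 0, -0.022, 0, 0.058, 0.076, -0.001, 0, 0, -0.021, 0, 0.055, 0.078, -0.002, 0, 0, -0.022])

```text
time: 2.42
eef_pos: [345.7, 395.3, 253.5]
tcp_rot: [0.993, -0.116, 0.0, -0.0]
contact_force: [1.2, 0.6, 0.4]
opening: 85.5
gripper_force: 0.0
```

drive_tool(moves=[0, 0.052, 0.08, -0.001, 0, 0, -0.021, 0, 0.05, 0.082, -0.002, 0, 0, -0.022, 0, 0.047, 0.084, -0.001, 0, 0, -0.021, 0, 0.044, 0.085, -0.002, 0, 0, -0.022, 0, 0.041, 0.087, -0.001, 0, 0, -0.021])

```text
time: 3.05
eef_pos: [426.5, 169.6, 257.3]
tcp_rot: [0.999, -0.032, 0.0, -0.0]
contact_force: [1.4, -0.2, -0.5]
opening: 85.4
gripper_force: 0.0
```

drive_tool(moves=[0.35, 0.038, 0.088, -0.002, 0, 0, -0.022, 0.35, 0.035, 0.089, -0.001, 0, 0, -0.021, 0.35, 0.031, 0.09, -0.002, 0, 0, -0.022, 0.35, 0.029, 0.091, -0.001, 0, 0, -0.021, 0.35, 0, 0, 0, 0, 0, 0])

```text
time: 3.68
eef_pos: [490.6, -11.6, 259.7]
tcp_rot: [0.999, 0.033, -0.0, 0.0]
contact_force: [-0.4, 0.3, -0.1]
opening: 55.3
gripper_force: 0.0
```

```bash
cat > look.py <<'E'
from plan import *
import sys
def look(things,fn=None,zb={}):
    state();k=get_calibration("wrist");im=grab_frame("wrist")
    for t,z,p0 in things:
        s=silhouettes("wrist",t)
        if not s: print(t,"none");continue
        s=s[0];m=s["region"];v,u=np.nonzero(m)
        p,f=fit(t,p0,z,[(k,m.astype(float))])
        q=place_of("wrist",t);a=ray(k,q[0]["at"],z) if q else [0,0]
        print(t,round(s["score"],2),np.round(p,3),"iou-loss",round(f,3),"origin",np.round(a[:2],1),"bbox",u.min(),u.max(),v.min(),v.max())
        q=cv2.convexHull(proj(k,place(t,p,z)).astype(np.float32));cv2.polylines(im,[q.astype(np.int32)],True,(0,255,0),1)
    if fn: cv2.imwrite("pics/"+fn,im)
E
python3 - <<'E'
from look import *
look([("square_prop",12,(533,-80,.07)),("round_prop",12,(527,-9,0)),("crucible",12,(523,61,0)),("mould",12,(579,-12,1.64)),("cone_pack",12,(585,111,.07))],"w1.png")
E
```

```text
t 3.67 pos [490.6 -11.6 259.7] psi 0.0657 open 55.3 gf 0 F [-0.4  0.3 -0.1]
square_prop 0.78 [ 5.35113e+02 -7.90470e+01  2.10000e-02] iou-loss 0.096 origin [534.7 -83.9] bbox 327 379 122 168
round_prop 0.81 [ 5.29246e+02 -8.89300e+00 -2.50000e-02] iou-loss 0.058 origin [529.6  -9.6] bbox 257 299 123 167
crucible 0.7 [5.23665e+02 6.04490e+01 4.10000e-02] iou-loss 0.07 origin [521.3  61.9] bbox 185 230 125 169
mould 0.85 [579.738 -12.478   1.656] iou-loss 0.044 origin [579.4 -11.7] bbox 205 367 70 111
cone_pack 0.94 [5.86259e+02 1.12419e+02 9.70000e-02] iou-loss 0.153 origin [589.5 112.5] bbox 148 175 49 102
```

View pics/w1.png

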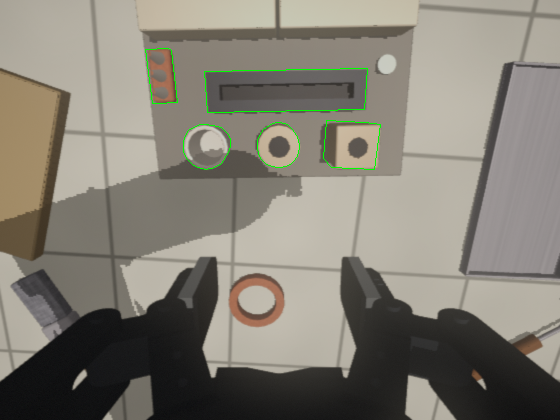

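```bash
python3 - <<'E'
from plan import *
state()
rows([(534.3,-80.3,140,.075,.35,4),(534.3,-80.3,140,.075,.35,1),(534.3,-80.3,80,.075,.35,2),(534.3,-80.3,80,.075,.35,3)],cur=[490.06,-9.13,259.8,.07])
E
```

```text
t 4.22 pos [490.1  -8.6 259.9] psi 0.0704 open 55.9 gf 0 F [ 0.3 -0.6  0.1]
[0.35,0.02,0.037,0.06,0,0,-0.001,0.35,0.019,0.037,0.06,0,0,-0.001,0.35,0.02,0.037,0.06,0,0,-0.001,0.35,0.019,0.037,0.06,0,0,0,0.35,0,0,0,0,0,0]
[0.35,0,0,0.06,0,0,0,0.35,0,0,0.06,0,0,0,0.35,0,0,0,0,0,0,0.35,0,0,0,0,0,0,0.35,0,0,0,0,0,0]
end [534.31, -80.12, 79.8, 0.07]
```

drive_tool(moves=[0.35, 0.02, 0.037, 0.06, 0, 0, -0.001, 0.35, 0.019, 0.037, 0.06, 0, 0, -0.001, 0.35, 0.02, 0.037, 0.06, 0, 0, -0.001, 0.35, 0.019, 0.037, 0.06, 0, 0, 0, 0.35, 0, 0, 0, 0, 0, 0])

```text
time: 4.85
eef_pos: [533.2, -80.9, 137.3]
tcp_rot: [0.999, 0.036, -0.002, 0.0]
contact_force: [-0.4, 0.5, -0.2]
opening: 55.4
gripper_force: 0.0
```

drive_tool(moves=[0.35, 0, 0, 0.05, 0, 0, 0, 0.35, 0, 0, 0.05, 0, 0, 0, 0.35, 0, 0, 0, 0, 0, 0, 0.35, 0, 0, 0, 0, 0, 0, 0.35, 0, 0, 0, 0, 0, 0])

```text
time: 5.48
eef_pos: [535.2, -79.8, 91.3]
tcp_rot: [0.999, 0.037, 0.001, -0.0]
contact_force: [0.2, 0.1, 0.5]
opening: 55.4
gripper_force: 0.0
```

```bash
python3 - <<'E'
from look import *
look([("square_prop",12,(534,-80,.07)),("round_prop",12,(528.5,-9,0)),("mould",12,(579,-12,1.64))],"w2.png")
k=get_calibration("wrist");print(k["view"])
E
```

```text
t 5.47 pos [535.2 -79.8  91.3] psi 0.0747 open 55.4 gf 0 F [0.2 0.1 0.5]
square_prop 0.94 [ 5.34393e+02 -8.02340e+01  7.10000e-02] iou-loss 0.068 origin [534.  -80.3] bbox 236 323 199 308
round_prop 0.86 [ 5.29673e+02 -9.54700e+00  5.00000e-02] iou-loss 0.057 origin [528.9  -8.9] bbox 95 197 200 297
mould 0.74 [579.493 -12.517   1.653] iou-loss 0.018 origin [580.1 -11. ] bbox 0 302 117 194
[[ 7.47655552e-02 -9.97201072e-01  3.64505450e-04 -1.20024359e+02]
 [ 9.57080008e-01  7.16548121e-02 -2.80826362e-01 -5.14366213e+02]
 [ 2.80014230e-01  2.13449997e-02  9.59758523e-01 -3.72944320e+02]
 [ 0.00000000e+00  0.00000000e+00  0.00000000e+00  1.00000000e+00]]
```

View pics/w2.png

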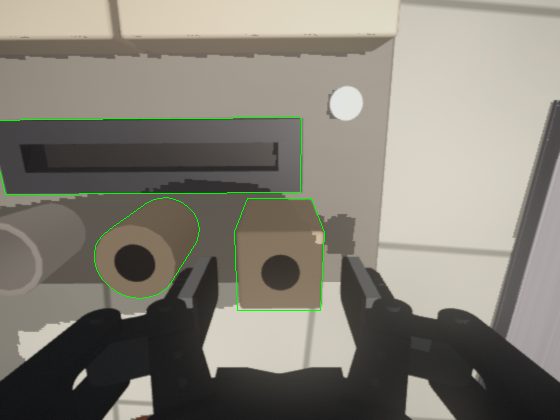

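drive_tool(moves=[0.35, 0, 0, 0.048, 0, 0, 0, 0.35, 0, 0, 0.048, 0, 0, 0, 0.35, 0, 0, 0, 0, 0, 0, 0.35, 0, 0, 0, 0, 0, 0, 0.35, 0, 0, 0, 0, 0, 0])

```text
time: 6.45
eef_pos: [535.0, -80.0, 42.8]
tcp_rot: [0.999, 0.037, 0.001, -0.0]
contact_force: [0.2, -0.8, -0.1]
opening: 55.6
gripper_force: 0.0
```

drive_tool(moves=[0.45, 0, 0, 0, 0, 0, 0, 1, 0, 0, 0, 0, 0, 0, 1, 0, 0, 0, 0, 0, 0, 1, 0, 0, 0, 0, 0, 0, 1, 0, 0, 0, 0, 0, 0])

```text
time: 7.08
eef_pos: [534.8, -80.0, 42.6]
tcp_rot: [0.999, 0.037, 0.001, -0.0]
contact_force: [-0.8, 0.6, 6.4]
opening: 39.4
gripper_force: 61.1
```

```bash
python3 - <<'E'
from plan import *
state()
C=[534.31,-80.12,41.8,.075]
rows([(534.3,-80.1,100,.075,1,3),(534.3,-80.1,140,.075,1,1),(574,-299,140,.025,1),(574,-299,140,.025,1,2),(574,-299,50,.025,1,3),(574,-299,40,.025,1,1)],cur=C)
E
```

```text
t 7.08 pos [534.8 -80.   42.6] psi 0.0744 open 39.4 gf 61 F [-0.8  0.6  6.4]
[1,0,0,-0.039,0,0,0,1,0,0,-0.039,0,0,0,1,0,0,-0.038,0,0,0,1,0,0,-0.08,0,0,0,1,0.009,0.088,0,0,0,0.006]
[1,0.01,0.089,0,0,0,0.006,1,0.011,0.088,0,0,0,0.007,1,0.012,0.088,0,0,0,0.006,1,0.013,0.088,0,0,0,0.007,1,0,0,0,0,0,0]
[1,0,0,0,0,0,0,1,0,0,0.06,0,0,0,1,0,0,0.06,0,0,0,1,0,0,0.06,0,0,0,1,0,0,0.02,0,0,0]
end [574.01, -298.78, 39.8, 0.02]
```

drive_tool(moves=[1, 0, 0, -0.039, 0, 0, 0, 1, 0, 0, -0.039, 0, 0, 0, 1, 0, 0, -0.038, 0, 0, 0, 1, 0, 0, -0.08, 0, 0, 0, 1, 0.009, 0.088, 0, 0, 0, 0.006])

```text
time: 7.7
eef_pos: [544.1, -122.4, 143.2]
tcp_rot: [0.999, 0.034, 0.003, -0.0]
contact_force: [0.9, 0.2, -2.8]
opening: 39.4
gripper_force: 61.0
```

drive_tool(moves=[1, 0.01, 0.089, 0, 0, 0, 0.006, 1, 0.011, 0.088, 0, 0, 0, 0.007, 1, 0.012, 0.088, 0, 0, 0, 0.006, 1, 0.013, 0.088, 0, 0, 0, 0.007, 1, 0, 0, 0, 0, 0, 0])

```text
time: 8.32
eef_pos: [573.3, -301.4, 138.7]
tcp_rot: [1.0, 0.01, -0.001, -0.0]
contact_force: [0.1, 0.4, -3.7]
opening: 39.0
gripper_force: 61.3
```

```bash
python3 - <<'E'
from look import *
look([("tray",0,(505.5,-300,.02)),("square_prop",110,(574,-299,.02))],"w3.png")
E
```

```text
t 8.32 pos [ 573.3 -301.4  138.7] psi 0.0203 open 39.0 gf 61 F [ 0.1  0.4 -3.7]
tray 0.79 [ 5.06182e+02 -3.01599e+02  2.10000e-02] iou-loss 0.596 origin [0 0] bbox 194 360 135 266
square_prop 0.69 [ 5.75694e+02 -3.02137e+02  6.20000e-02] iou-loss 0.196 origin [ 574.6 -301.4] bbox 216 340 223 372
```

View pics/w3.png

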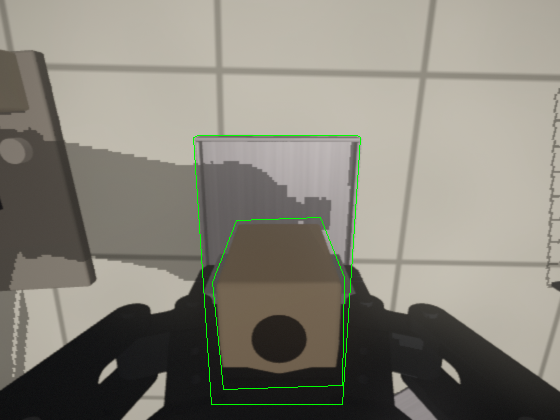

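drive_tool(moves=[1, 0, 0, 0.06, 0, 0, 0, 1, 0, 0, 0.06, 0, 0, 0, 1, 0, 0, 0.06, 0, 0, 0, 1, 0, 0, 0.01, 0, 0, 0, 1, 0, 0, 0.006, 0, 0, 0])

```text
time: 9.2
eef_pos: [574.5, -298.5, 42.6]
tcp_rot: [1.0, 0.012, 0.0, 0.0]
contact_force: [0.3, 0.1, -0.7]
opening: 39.4
gripper_force: 61.2
```

drive_tool(moves=[1, 0, 0, 0.004, 0, 0, 0, 1, 0, 0, 0.004, 0, 0, 0, 1, 0, 0, 0, 0, 0, 0, 1, 0, 0, 0, 0, 0, 0, 1, 0, 0, 0, 0, 0, 0])

```text
time: 9.82
eef_pos: [573.9, -298.8, 37.9]
tcp_rot: [1.0, 0.012, 0.0, 0.0]
contact_force: [0.7, -0.8, -2.5]
opening: 39.2
gripper_force: 61.2
```

drive_tool(moves=[1, 0, 0, 0.002, 0, 0, 0, 1, 0, 0, 0.002, 0, 0, 0, 1, 0, 0, 0.002, 0, 0, 0, 1, 0, 0, 0.002, 0, 0, 0, 1, 0, 0, 0, 0, 0, 0])

```text
time: 10.45
eef_pos: [573.9, -298.8, 33.8]
tcp_rot: [1.0, 0.012, -0.0, -0.0]
contact_force: [-0.1, 0.5, -1.4]
opening: 39.5
gripper_force: 61.5
```

```bash
python3 - <<'E'
from plan import *
for i in range(4): grab_frame("top"); o=state()
E
```

```text
t 10.5 pos [ 573.9 -298.8   33.8] psi 0.0239 open 38.9 gf 62 F [-0.9 -0.5 -2. ]
t 10.55 pos [ 573.8 -298.8   33.8] psi 0.0239 open 39.2 gf 62 F [ 0.6  0.4 -2.1]
t 10.6 pos [ 573.8 -298.8   33.8] psi 0.0239 open 39.8 gf 62 F [ 1.   0.4 -2.1]
t 10.65 pos [ 573.8 -298.8   33.8] psi 0.0239 open 39.3 gf 62 F [ 0.5  0.3 -2.2]
```

drive_tool(moves=[1, 0, 0, 0.002, 0, 0, 0, 1, 0, 0, 0, 0, 0, 0, 1, 0, 0, 0, 0, 0, 0, 1, 0, 0, 0, 0, 0, 0, 1, 0, 0, 0, 0, 0, 0])

```text
time: 11.28
eef_pos: [573.9, -298.8, 33.7]
tcp_rot: [1.0, 0.012, 0.0, 0.0]
contact_force: [-1.5, 1.0, 5.3]
opening: 39.1
gripper_force: 62.1
```

drive_tool(moves=[1, 0, 0, 0.001, 0, 0, 0, 1, 0, 0, 0, 0, 0, 0, 1, 0, 0, 0, 0, 0, 0, 1, 0, 0, 0, 0, 0, 0, 1, 0, 0, 0, 0, 0, 0])

```text
time: 11.9
eef_pos: [573.9, -298.8, 33.7]
tcp_rot: [1.0, 0.012, 0.0, 0.0]
contact_force: [-3.9, 2.0, 8.6]
opening: 39.3
gripper_force: 62.7
```

```bash
python3 - <<'E'
from plan import *
state()
C=[574.01,-298.78,32.3,.024]
rows([(574,-298.8,32.3,.024,.35,4),(574,-298.8,140,.024,.35,3),(529.3,-9.3,130,.075,.35),(529.3,-9.3,130,.075,.35,1),(529.3,-9.3,86,.075,.35,1),(529.3,-9.3,86,.075,.35,3)],cur=C)
E
```

```text
t 11.9 pos [ 573.9 -298.8   33.7] psi 0.0242 open 39.3 gf 63 F [-3.9  2.   8.6]
[0.35,0,0,0,0,0,0,0.35,0,0,0,0,0,0,0.35,0,0,0,0,0,0,0.35,0,0,0,0,0,0,0.35,0,0,-0.072,0,0,0]
[0.35,0,0,-0.072,0,0,0,0.35,0,0,-0.071,0,0,0,0.35,-0.013,-0.097,0.003,0,0,-0.005,0.35,-0.012,-0.097,0.003,0,0,-0.005,0.35,-0.011,-0.097,0.003,0,0,-0.006]
[0.35,-0.01,-0.097,0.004,0,0,-0.005,0.35,-0.009,-0.097,0.003,0,0,-0.006,0.35,-0.008,-0.097,0.004,0,0,-0.005,0.35,0,0,0,0,0,0,0.35,0,0,0.088,0,0,0]
[0.35,0,0,0,0,0,0,0.35,0,0,0,0,0,0,0.35,0,0,0,0,0,0,0.35,0,0,0,0,0,0,0.35,0,0,0,0,0,0]
end [529.54, -9.43, 85.8, 0.07]
```

drive_tool(moves=[0.35, 0, 0, 0, 0, 0, 0, 0.35, 0, 0, 0, 0, 0, 0, 0.35, 0, 0, 0, 0, 0, 0, 0.35, 0, 0, 0, 0, 0, 0, 0.35, 0, 0, -0.072, 0, 0, 0])

```text
time: 12.52
eef_pos: [571.8, -298.2, 65.7]
tcp_rot: [1.0, 0.012, -0.003, -0.001]
contact_force: [0.8, 0.1, 0.4]
opening: 55.9
gripper_force: 0.0
```

drive_tool(moves=[0.35, 0, 0, -0.072, 0, 0, 0, 0.35, 0, 0, -0.071, 0, 0, 0, 0.35, -0.013, -0.097, 0.003, 0, 0, -0.005, 0.35, -0.012, -0.097, 0.003, 0, 0, -0.005, 0.35, -0.011, -0.097, 0.003, 0, 0, -0.006])

```text
time: 13.15
eef_pos: [550.9, -152.8, 135.3]
tcp_rot: [1.0, 0.024, 0.0, -0.0]
contact_force: [-0.0, 0.1, -0.8]
opening: 55.4
gripper_force: 0.0
```

drive_tool(moves=[0.35, -0.01, -0.097, 0.004, 0, 0, -0.005, 0.35, -0.009, -0.097, 0.003, 0, 0, -0.006, 0.35, -0.008, -0.097, 0.004, 0, 0, -0.005, 0.35, 0, 0, 0, 0, 0, 0, 0.35, 0, 0, 0.088, 0, 0, 0])

```text
time: 13.78
eef_pos: [532.2, -8.2, 88.3]
tcp_rot: [0.999, 0.038, 0.004, -0.001]
contact_force: [0.7, 0.2, -0.3]
opening: 55.8
gripper_force: 0.0
```

drive_tool(moves=[0.35, 0, 0, 0, 0, 0, 0, 0.35, 0, 0, 0, 0, 0, 0, 0.35, 0, 0, 0, 0, 0, 0, 0.35, 0, 0, 0, 0, 0, 0, 0.35, 0, 0, 0, 0, 0, 0])

```text
time: 14.4
eef_pos: [529.7, -9.5, 86.4]
tcp_rot: [0.999, 0.037, 0.0, -0.0]
contact_force: [0.4, -0.4, 0.5]
opening: 55.6
gripper_force: 0.0
```

```bash
python3 - <<'E'
from look import *
look([("round_prop",12,(528.5,-9,0)),("crucible",12,(523,61,0)),("mould",12,(579,-12,1.64))],"w4.png")
k=get_calibration("top");grab_frame("top")
m=silhouettes("top","square_prop")[0];print(m["score"],fit("square_prop",(574,-299,.02),3,[(k,m["region"].astype(float))]))
E
```

```text
t 14.4 pos [529.7  -9.5  86.4] psi 0.074 open 55.6 gf 0 F [ 0.4 -0.4  0.5]
round_prop 0.64 [ 5.29052e+02 -8.98500e+00  7.30000e-02] iou-loss 0.055 origin [530.4 -10.9] bbox 236 318 201 302
crucible 0.62 [5.2393e+02 5.9802e+01 1.0700e-01] iou-loss 0.062 origin [520.1  61.4] bbox 95 193 205 300
mould 0.95 [579.686 -12.801   1.655] iou-loss 0.025 origin [580.  -12.2] bbox 133 454 116 196
0.79 (array([ 5.72575718e+02, -2.98318301e+02,  5.65708748e-02]), np.float64(0.11103196219475286))
```

drive_tool(moves=[0.35, -0.001, -0.001, 0.046, 0, 0, 0, 0.35, 0, 0, 0.046, 0, 0, 0, 0.35, 0, 0, 0, 0, 0, 0, 0.35, 0, 0, 0, 0, 0, 0, 0.35, 0, 0, 0, 0, 0, 0])

```text
time: 15.48
eef_pos: [529.5, -8.8, 40.8]
tcp_rot: [0.999, 0.037, 0.001, -0.0]
contact_force: [-0.1, -0.1, -0.8]
opening: 55.7
gripper_force: 0.0
```

drive_tool(moves=[0.45, 0, 0, 0, 0, 0, 0, 1, 0, 0, 0, 0, 0, 0, 1, 0, 0, 0, 0, 0, 0, 1, 0, 0, 0, 0, 0, 0, 1, 0, 0, 0, 0, 0, 0])

```text
time: 16.1
eef_pos: [529.2, -8.9, 40.6]
tcp_rot: [0.999, 0.037, 0.001, -0.0]
contact_force: [-0.9, 0.6, 5.3]
opening: 39.2
gripper_force: 59.7
```

```bash
python3 - <<'E'
from plan import *
state()
C=[529.04,-8.93,39.8,.0743]
rows([(C[0],C[1],60,.0743,1,2),(C[0],C[1],120,.0743,1,2),(505.5,-300.3,120,.024,1),(505.5,-300.3,120,.024,1,2),(505.5,-300.3,45,.024,1,2),(505.5,-300.3,34,.024,1,3),(505.5,-300.3,31.5,.024,1,2)],cur=C)
E
```

```text
t 16.1 pos [529.2  -8.9  40.6] psi 0.0744 open 39.2 gf 60 F [-0.9  0.6  5.3]
[1,0,0,-0.02,0,0,0,1,0,0,-0.02,0,0,0,1,0,0,-0.06,0,0,0,1,0,0,-0.06,0,0,0,1,-0.015,0.096,0,0,0,0.005]
[1,-0.014,0.096,0,0,0,0.005,1,-0.014,0.097,0,0,0,0.006,1,-0.013,0.097,0,0,0,0.005,1,-0.012,0.097,0,0,0,0.006,1,-0.01,0.096,0,0,0,0.005]
[1,0,0,0,0,0,0,1,0,0,0,0,0,0,1,0,0,0.075,0,0,0,1,0,0,0.075,0,0,0,1,0,0,0.007,0,0,0]
[1,0,0,0.007,0,0,0,1,0,0,0.008,0,0,0,1,0,0,0.002,0,0,0,1,0,0,0.003,0,0,0,1,0,0,0,0,0,0]
end [505.61, -300.14, 31.3, 0.02]
```

drive_tool(moves=[1, 0, 0, -0.02, 0, 0, 0, 1, 0, 0, -0.02, 0, 0, 0, 1, 0, 0, -0.06, 0, 0, 0, 1, 0, 0, -0.06, 0, 0, 0, 1, -0.015, 0.096, 0, 0, 0, 0.005])

```text
time: 16.73
eef_pos: [527.5, -55.8, 123.3]
tcp_rot: [0.999, 0.035, 0.003, -0.0]
contact_force: [0.2, -0.3, -1.2]
opening: 39.0
gripper_force: 60.6
```

drive_tool(moves=[1, -0.014, 0.096, 0, 0, 0, 0.005, 1, -0.014, 0.097, 0, 0, 0, 0.006, 1, -0.013, 0.097, 0, 0, 0, 0.005, 1, -0.012, 0.097, 0, 0, 0, 0.006, 1, -0.01, 0.096, 0, 0, 0, 0.005])

```text
time: 17.35
eef_pos: [505.1, -301.8, 120.6]
tcp_rot: [1.0, 0.012, 0.0, 0.0]
contact_force: [1.1, 0.8, -1.9]
opening: 38.6
gripper_force: 60.6
```

drive_tool(moves=[1, 0, 0, 0, 0, 0, 0, 1, 0, 0, 0, 0, 0, 0, 1, 0, 0, 0.075, 0, 0, 0, 1, 0, 0, 0.075, 0, 0, 0, 1, 0, 0, 0.007, 0, 0, 0])

```text
time: 17.98
eef_pos: [503.9, -298.6, 39.4]
tcp_rot: [1.0, 0.013, -0.002, -0.001]
contact_force: [0.0, -0.5, -0.3]
opening: 38.5
gripper_force: 60.7
```

drive_tool(moves=[1, 0, 0, 0.007, 0, 0, 0, 1, 0, 0, 0.006, 0, 0, 0, 1, 0, 0, 0.002, 0, 0, 0, 1, 0, 0, 0.002, 0, 0, 0, 1, 0, 0, 0, 0, 0, 0])

```text
time: 18.6
eef_pos: [505.4, -300.3, 33.0]
tcp_rot: [1.0, 0.012, 0.0, 0.0]
contact_force: [0.2, -0.2, -1.2]
opening: 39.0
gripper_force: 60.7
```

drive_tool(moves=[1, 0, 0, 0, 0, 0, 0, 1, 0, 0, 0.002, 0, 0, 0, 1, 0, 0, 0.001, 0, 0, 0, 1, 0, 0, 0, 0, 0, 0, 1, 0, 0, 0, 0, 0, 0])

```text
time: 19.23
eef_pos: [505.4, -300.2, 31.6]
tcp_rot: [1.0, 0.012, 0.0, 0.0]
contact_force: [-1.8, 1.2, 5.3]
opening: 38.7
gripper_force: 60.7
```

```bash
python3 - <<'E'
from plan import *
C=[505.61,-300.14,31.3,.0243]
rows([(C[0],C[1],31.3,.0243,.35,4),(C[0],C[1],120,.0243,.35,2),(523.3,60.9,120,.075,.35),(523.3,60.9,120,.075,.35,1),(523.3,60.9,82,.075,.35,1),(523.3,60.9,82,.075,.35,3)],cur=C)
E
```

```text
[0.35,0,0,0,0,0,0,0.35,0,0,0,0,0,0,0.35,0,0,0,0,0,0,0.35,0,0,0,0,0,0,0.35,0,0,-0.089,0,0,0]
[0.35,0,0,-0.088,0,0,0,0.35,0.008,-0.103,0,0,0,-0.005,0.35,0.008,-0.103,0,0,0,-0.005,0.35,0.009,-0.103,0,0,0,-0.004,0.35,0.01,-0.103,0,0,0,-0.005]
[0.35,0.011,-0.103,0,0,0,-0.004,0.35,0.011,-0.102,0,0,0,-0.005,0.35,0.012,-0.103,0,0,0,-0.004,0.35,0,0,0,0,0,0,0.35,0,0,0.076,0,0,0]
[0.35,0,0,0,0,0,0,0.35,0,0,0,0,0,0,0.35,0,0,0,0,0,0,0.35,0,0,0,0,0,0,0.35,0,0,0,0,0,0]
end [523.33, 61.11, 81.8, 0.07]
```

drive_tool(moves=[0.35, 0, 0, 0, 0, 0, 0, 0.35, 0, 0, 0, 0, 0, 0, 0.35, 0, 0, 0, 0, 0, 0, 0.35, 0, 0, 0, 0, 0, 0, 0.35, 0, 0, -0.089, 0, 0, 0])

```text
time: 19.85
eef_pos: [503.0, -299.5, 73.1]
tcp_rot: [1.0, 0.012, -0.003, -0.001]
contact_force: [1.5, 0.3, 0.3]
opening: 55.9
gripper_force: 0.0
```

drive_tool(moves=[0.35, 0, 0, -0.088, 0, 0, 0, 0.35, 0.008, -0.103, 0, 0, 0, -0.005, 0.35, 0.008, -0.103, 0, 0, 0, -0.005, 0.35, 0.009, -0.103, 0, 0, 0, -0.004, 0.35, 0.01, -0.103, 0, 0, 0, -0.005])

```text
time: 20.48
eef_pos: [515.6, -92.2, 120.0]
tcp_rot: [1.0, 0.027, 0.0, -0.0]
contact_force: [0.1, -0.4, -0.2]
opening: 55.3
gripper_force: 0.0
```

drive_tool(moves=[0.35, 0.011, -0.103, 0, 0, 0, -0.004, 0.35, 0.011, -0.102, 0, 0, 0, -0.005, 0.35, 0.012, -0.103, 0, 0, 0, -0.004, 0.35, 0, 0, 0, 0, 0, 0, 0.35, 0, 0, 0.076, 0, 0, 0])

```text
time: 21.1
eef_pos: [525.4, 62.5, 83.8]
tcp_rot: [0.999, 0.038, 0.003, -0.001]
contact_force: [0.6, 0.6, -0.8]
opening: 55.4
gripper_force: 0.0
```

drive_tool(moves=[0.35, 0, 0, 0, 0, 0, 0, 0.35, 0, 0, 0, 0, 0, 0, 0.35, 0, 0, 0, 0, 0, 0, 0.35, 0, 0, 0, 0, 0, 0, 0.35, 0, 0, 0, 0, 0, 0])

```text
time: 21.72
eef_pos: [523.5, 61.0, 82.3]
tcp_rot: [0.999, 0.037, 0.0, -0.0]
contact_force: [0.6, 0.4, -0.4]
opening: 55.6
gripper_force: 0.0
```

```bash
python3 - <<'E'
from look import *
look([("crucible",12,(523,61,0)),("mould",12,(579,-12,1.64)),("cone_pack",12,(586,112,.07))],"w5.png")
k=get_calibration("top");grab_frame("top")
m=silhouettes("top","round_prop")[0];print(m["score"],fit("round_prop",(506,-299,.02),3,[(k,m["region"].astype(float))]))
E
```

```text
t 21.73 pos [523.5  61.   82.3] psi 0.074 open 55.6 gf 0 F [ 0.6  0.4 -0.4]
crucible 0.71 [5.23412e+02 6.05460e+01 5.40000e-02] iou-loss 0.069 origin [519.6  60.9] bbox 238 323 205 302
mould 0.61 [579.707 -13.046   1.649] iou-loss 0.017 origin [580.2 -11.3] bbox 283 559 115 197
cone_pack 0.82 [5.86825e+02 1.11964e+02 7.40000e-02] iou-loss 0.101 origin [588.7 113.6] bbox 166 216 68 166
0.65 (array([ 5.03926737e+02, -3.00454730e+02,  1.68859015e-01]), np.float64(0.06421238152754016))
```

View pics/w5.png

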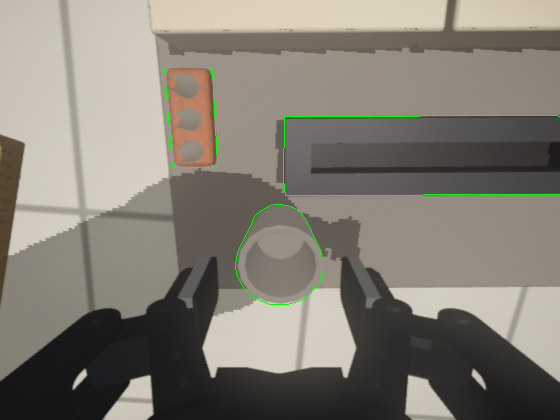

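drive_tool(moves=[0.35, 0, 0, 0.044, 0, 0, 0, 0.35, 0, 0, 0.044, 0, 0, 0, 0.35, 0, 0, 0, 0, 0, 0, 0.35, 0, 0, 0, 0, 0, 0, 0.35, 0, 0, 0, 0, 0, 0])

```text
time: 22.8
eef_pos: [523.9, 61.3, 38.7]
tcp_rot: [0.999, 0.037, 0.001, -0.0]
contact_force: [0.5, 0.6, 0.7]
opening: 55.7
gripper_force: 0.0
```

drive_tool(moves=[0.45, 0, 0, 0, 0, 0, 0, 1, 0, 0, 0, 0, 0, 0, 1, 0, 0, 0, 0, 0, 0, 1, 0, 0, 0, 0, 0, 0, 1, 0, 0, 0, 0, 0, 0])

```text
time: 23.42
eef_pos: [523.8, 61.1, 38.7]
tcp_rot: [0.999, 0.037, 0.001, -0.0]
contact_force: [-0.4, -1.0, 5.9]
opening: 39.8
gripper_force: 59.4
```

```bash
python3 - <<'E'
from plan import *
state()
C=[523.33,61.11,37.8,.0743]
rows([(C[0],C[1],58,.0743,1,2),(C[0],C[1],118,.0743,1,2),(435.5,-302,118,.024,1,8),(435.5,-302,118,.024,1,3),(435.5,-302,43,.024,1,2),(435.5,-302,33,.024,1,3)],cur=C)
E
```

```text
t 23.43 pos [523.8  61.1  38.7] psi 0.0745 open 39.8 gf 59 F [-0.4 -1.   5.9]
[1,0,0,-0.02,0,0,0,1,0,0,-0.02,0,0,0,1,0,0,-0.06,0,0,0,1,0,0,-0.06,0,0,0,1,-0.029,0.089,0,0,0,0.004]
[1,-0.028,0.089,0,0,0,0.004,1,-0.027,0.089,0,0,0,0.004,1,-0.027,0.089,0,0,0,0.004,1,-0.026,0.09,0,0,0,0.004,1,-0.026,0.09,0,0,0,0.004]
[1,-0.025,0.09,0,0,0,0.004,1,-0.025,0.09,0,0,0,0.004,1,0,0,0,0,0,0,1,0,0,0,0,0,0,1,0,0,0,0,0,0]
[1,0,0,0.075,0,0,0,1,0,0,0.075,0,0,0,1,0,0,0.007,0,0,0,1,0,0,0.006,0,0,0,1,0,0,0.007,0,0,0]
end [435.68, -302.01, 32.8, 0.02]
```

drive_tool(moves=[1, 0, 0, -0.02, 0, 0, 0, 1, 0, 0, -0.02, 0, 0, 0, 1, 0, 0, -0.06, 0, 0, 0, 1, 0, 0, -0.06, 0, 0, 0, 1, -0.029, 0.089, 0, 0, 0, 0.004])

```text
time: 24.05
eef_pos: [514.8, 17.4, 121.1]
tcp_rot: [0.999, 0.036, 0.003, -0.001]
contact_force: [0.3, -1.2, -1.3]
opening: 40.0
gripper_force: 60.6
```

drive_tool(moves=[1, -0.028, 0.089, 0, 0, 0, 0.004, 1, -0.027, 0.089, 0, 0, 0, 0.004, 1, -0.027, 0.089, 0, 0, 0, 0.004, 1, -0.026, 0.09, 0, 0, 0, 0.004, 1, -0.026, 0.09, 0, 0, 0, 0.004])

```text
time: 24.68
eef_pos: [457.3, -212.6, 118.7]
tcp_rot: [1.0, 0.018, 0.001, 0.0]
contact_force: [0.7, 0.3, -0.4]
opening: 40.0
gripper_force: 60.6
```

drive_tool(moves=[1, -0.025, 0.09, 0, 0, 0, 0.004, 1, -0.025, 0.09, 0, 0, 0, 0.004, 1, 0, 0, 0, 0, 0, 0, 1, 0, 0, 0, 0, 0, 0, 1, 0, 0, 0, 0, 0, 0])

```text
time: 25.3
eef_pos: [435.9, -301.3, 118.1]
tcp_rot: [1.0, 0.013, 0.0, -0.0]
contact_force: [0.0, 0.3, -0.4]
opening: 40.0
gripper_force: 60.7
```

drive_tool(moves=[1, 0, 0, 0.075, 0, 0, 0, 1, 0, 0, 0.075, 0, 0, 0, 1, 0, 0, 0.007, 0, 0, 0, 1, 0, 0, 0.006, 0, 0, 0, 1, 0, 0, 0.005, 0, 0, 0])

```text
time: 25.92
eef_pos: [436.7, -302.1, 35.1]
tcp_rot: [1.0, 0.012, 0.001, 0.0]
contact_force: [-0.3, -0.7, -1.2]
opening: 40.0
gripper_force: 60.7
```

drive_tool(moves=[1, 0, 0, 0, 0, 0, 0, 1, 0, 0, 0.002, 0, 0, 0, 1, 0, 0, 0.002, 0, 0, 0, 1, 0, 0, 0.002, 0, 0, 0, 1, 0, 0, 0, 0, 0, 0])

```text
time: 26.55
eef_pos: [435.5, -302.0, 30.7]
tcp_rot: [1.0, 0.012, -0.0, -0.0]
contact_force: [-0.6, -0.2, -0.7]
opening: 39.8
gripper_force: 60.7
```

drive_tool(moves=[1, 0, 0, 0.002, 0, 0, 0, 1, 0, 0, 0, 0, 0, 0, 1, 0, 0, 0, 0, 0, 0, 1, 0, 0, 0, 0, 0, 0, 1, 0, 0, 0, 0, 0, 0])

```text
time: 27.18
eef_pos: [435.6, -302.1, 29.8]
tcp_rot: [1.0, 0.012, 0.0, 0.0]
contact_force: [0.6, -0.2, 0.5]
opening: 40.2
gripper_force: 60.7
```

```bash
python3 - <<'E'
from plan import *
C=[435.68,-302.0,29.3,.0243]
rows([(C[0],C[1],29.3,.0243,.35,4),(C[0],C[1],118,.0243,.35,2),(579.6,-12.5,140,-1.485,.35,10),(579.6,-12.5,140,-1.485,.35,4)],cur=C)
E
```

```text
[0.35,0,0,0,0,0,0,0.35,0,0,0,0,0,0,0.35,0,0,0,0,0,0,0.35,0,0,0,0,0,0,0.35,0,0,-0.089,0,0,0]
[0.35,0,0,-0.088,0,0,0,0.35,0.03,-0.057,-0.004,0,0,0.096,0.35,0.021,-0.061,-0.004,0,0,0.096,0.35,0.012,-0.064,-0.005,0,0,0.096,0.35,0.002,-0.065,-0.004,0,0,0.096]
[0.35,-0.008,-0.064,-0.005,0,0,0.096,0.35,-0.017,-0.062,-0.004,0,0,0.096,0.35,-0.026,-0.059,-0.005,0,0,0.096,0.35,-0.035,-0.055,-0.004,0,0,0.096,0.35,-0.042,-0.049,-0.005,0,0,0.096]
[0.35,-0.05,-0.041,-0.004,0,0,0.097,0.35,0,0,0,0,0,0,0.35,0,0,0,0,0,0,0.35,0,0,0,0,0,0,0.35,0,0,0,0,0,0]
end [579.48, -12.38, 139.8, -1.49]
```

drive_tool(moves=[1, 0, 0, 0.001, 0, 0, 0, 0.35, 0, 0, 0, 0, 0, 0, 0.35, 0, 0, 0, 0, 0, 0, 0.35, 0, 0, 0, 0, 0, 0, 0.35, 0, 0, 0, 0, 0, 0])

```text
time: 27.8
eef_pos: [435.5, -302.0, 29.2]
tcp_rot: [1.0, 0.012, -0.0, -0.0]
contact_force: [-0.8, 0.5, -0.4]
opening: 56.0
gripper_force: 0.0
```

drive_tool(moves=[0.35, 0, 0, -0.089, 0, 0, 0, 0.35, 0, 0, -0.088, 0, 0, 0, 0.35, 0.03, -0.057, -0.004, 0, 0, 0.096, 0.35, 0.021, -0.061, -0.004, 0, 0, 0.096, 0.35, 0.012, -0.064, -0.005, 0, 0, 0.096])

```text
time: 28.42
eef_pos: [479.0, -214.3, 124.6]
tcp_rot: [0.977, -0.215, 0.0, -0.0]
contact_force: [-0.2, 0.0, 0.2]
opening: 55.8
gripper_force: 0.0
```

drive_tool(moves=[0.35, 0.002, -0.065, -0.004, 0, 0, 0.096, 0.35, -0.008, -0.064, -0.005, 0, 0, 0.096, 0.35, -0.017, -0.062, -0.004, 0, 0, 0.096, 0.35, -0.026, -0.059, -0.005, 0, 0, 0.096, 0.35, -0.035, -0.055, -0.004, 0, 0, 0.096])

```text
time: 29.05
eef_pos: [551.0, -69.3, 135.4]
tcp_rot: [0.829, -0.559, 0.0, -0.0]
contact_force: [0.3, 0.2, 0.5]
opening: 55.7
gripper_force: 0.0
```

drive_tool(moves=[0.35, -0.042, -0.049, -0.005, 0, 0, 0.096, 0.35, -0.05, -0.041, -0.004, 0, 0, 0.097, 0.35, 0, 0, 0, 0, 0, 0, 0.35, 0, 0, 0, 0, 0, 0, 0.35, 0, 0, 0, 0, 0, 0])

```text
time: 29.68
eef_pos: [579.0, -13.2, 139.7]
tcp_rot: [0.737, -0.676, -0.0, 0.0]
contact_force: [0.5, 0.1, -0.5]
opening: 55.1
gripper_force: 0.0
```

```bash
python3 - <<'E'
from look import *
look([("mould",12,(579.5,-12.5,1.653))],"w6.png")
K=get_calibration("top");im=grab_frame("top");cv2.imwrite("pics/top1.png",im)
for t,z,p in [("square_prop",3,(574,-299,.02)),("round_prop",3,(506,-300,0)),("crucible",3,(436,-302,0)),("mould",12,(579.5,-12.5,1.653))]:
    s=silhouettes("top",t)
    if s: print(t,s[0]["score"],fit(t,p,z,[(K,s[0]["region"].astype(float))]))
E
```

```text
t 29.68 pos [579.  -13.2 139.7] psi -1.4854 open 55.1 gf 0 F [ 0.5  0.1 -0.5]
mould 0.83 [579.869 -12.803   1.654] iou-loss 0.027 origin [580.6 -11.6] bbox 249 307 105 320
square_prop 0.87 (array([ 5.71553424e+02, -2.98118692e+02,  9.21985513e-03]), np.float64(0.10117537002389654))
round_prop 0.96 (array([ 5.04461777e+02, -3.00161807e+02,  3.08355224e-02]), np.float64(0.10418300488249121))
crucible 0.72 (array([ 4.35044394e+02, -3.03278998e+02,  4.55432149e-03]), np.float64(0.11477918813132137))
mould 0.61 (array([574.84047876, -13.11995327,   1.66734907]), np.float64(0.6209914477283743))
```

View pics/w6.png

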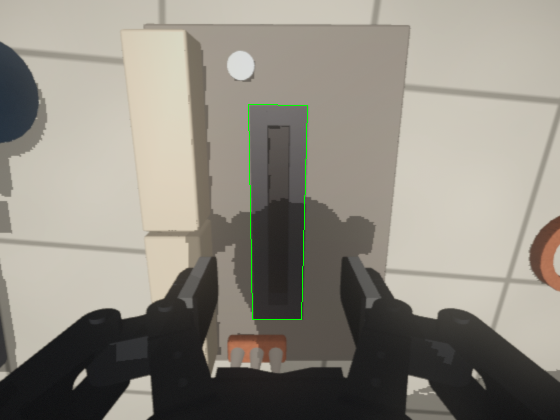

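drive_tool(moves=[0.35, 0, -0.001, 0.06, 0, 0, 0, 0.35, 0, 0, 0.06, 0, 0, 0, 0.35, 0, 0, 0.05, 0, 0, 0.001, 0.35, 0, 0, 0.02, 0, 0, 0, 0.35, 0, 0, 0.018, 0, 0, 0])

```text
time: 30.7
eef_pos: [580.4, -12.4, 35.8]
tcp_rot: [0.736, -0.677, 0.0, -0.0]
contact_force: [0.1, -0.8, 1.1]
opening: 55.8
gripper_force: 0.0
```

drive_tool(moves=[0.35, 0, 0, 0, 0, 0, 0, 0.35, 0, 0, 0, 0, 0, 0, 0.45, 0, 0, 0, 0, 0, 0, 1, 0, 0, 0, 0, 0, 0, 1, 0, 0, 0, 0, 0, 0])

```text
time: 31.32
eef_pos: [580.4, -12.3, 36.5]
tcp_rot: [0.736, -0.677, 0.0, -0.0]
contact_force: [-0.9, 0.5, 5.9]
opening: 35.0
gripper_force: 61.8
```

drive_tool(moves=[1, 0, 0, 0, 0, 0, 0, 1, 0, 0, 0, 0, 0, 0, 1, 0, 0, 0, 0, 0, 0, 1, 0, 0, 0, 0, 0, 0, 1, 0, 0, 0, 0, 0, 0])

```text
time: 31.95
eef_pos: [580.4, -12.3, 36.6]
tcp_rot: [0.736, -0.677, 0.0, -0.0]
contact_force: [-1.2, 0.5, 6.4]
opening: 35.3
gripper_force: 61.8
```

```bash
python3 - <<'E'
from plan import *
state()
C=[579.9,-12.35,35.8,-1.487]
rows([(C[0],C[1],56,C[3],1,2),(C[0],C[1],150,C[3],1,2),(484.5,291.5,150,-.27,1,9),(484.5,291.5,150,-.27,1,2)],cur=C)
E
```

```text
t 31.95 pos [580.4 -12.3  36.6] psi -1.487 open 35.3 gf 62 F [-1.2  0.5  6.4]
[1,0,0,-0.02,0,0,0,1,0,0,-0.02,0,0,0,1,0,0,-0.094,0,0,0,1,0,0,-0.094,0,0,0,1,-0.069,0.015,0,0,0,-0.086]
[1,-0.071,0.006,0,0,0,-0.086,1,-0.071,-0.003,0,0,0,-0.086,1,-0.069,-0.013,0,0,0,-0.086,1,-0.067,-0.022,0,0,0,-0.086,1,-0.064,-0.031,0,0,0,-0.086]
[1,-0.059,-0.039,0,0,0,-0.086,1,-0.053,-0.047,0,0,0,-0.086,1,-0.045,-0.054,0,0,0,-0.087,1,0,0,0,0,0,0,1,0,0,0,0,0,0]
end [484.7, 291.39, 149.8, -0.27]
```

drive_tool(moves=[1, 0, 0, -0.02, 0, 0, 0, 1, 0, 0, -0.02, 0, 0, 0, 1, 0, 0, -0.094, 0, 0, 0, 1, 0, 0, -0.094, 0, 0, 0, 1, -0.069, 0.015, 0, 0, 0, -0.086])

```text
time: 32.58
eef_pos: [572.2, 21.0, 154.5]
tcp_rot: [0.78, -0.626, 0.002, -0.003]
contact_force: [1.2, 0.8, -3.2]
opening: 35.0
gripper_force: 61.2
```

drive_tool(moves=[1, -0.071, 0.006, 0, 0, 0, -0.086, 1, -0.071, -0.003, 0, 0, 0, -0.086, 1, -0.069, -0.013, 0, 0, 0, -0.086, 1, -0.067, -0.022, 0, 0, 0, -0.086, 1, -0.064, -0.031, 0, 0, 0, -0.086])

```text
time: 33.2
eef_pos: [515.6, 191.1, 150.3]
tcp_rot: [0.944, -0.33, -0.0, -0.0]
contact_force: [0.1, 0.2, -2.8]
opening: 34.9
gripper_force: 61.0
```

drive_tool(moves=[1, -0.059, -0.039, 0, 0, 0, -0.086, 1, -0.053, -0.047, 0, 0, 0, -0.086, 1, -0.045, -0.054, 0, 0, 0, -0.087, 1, 0, 0, 0, 0, 0, 0, 1, 0, 0, 0, 0, 0, 0])

```text
time: 33.83
eef_pos: [484.5, 291.1, 149.9]
tcp_rot: [0.991, -0.135, -0.0, 0.0]
contact_force: [-0.9, -0.2, -3.2]
opening: 34.9
gripper_force: 61.1
```

```bash
python3 - <<'E'
from look import *
look([("mould",125,(484.5,291.5,-.27))],"w7.png")
k=get_calibration("wrist");s=silhouettes("wrist","board")
m=s[0]["region"];np.save("bm.npy",m)
im=cv2.imread("pics/w7.png");q=cv2.convexHull(proj(k,place("board",(484.5,291.5,-.268),0)).astype(np.float32));cv2.polylines(im,[q.astype(np.int32)],True,(255,0,0),1);cv2.imwrite("pics/w7.png",im)
E
```

```text
t 33.83 pos [484.5 291.1 149.9] psi -0.2704 open 34.9 gf 61 F [-0.9 -0.2 -3.2]
mould 0.93 [ 4.84474e+02  2.91163e+02 -2.71000e-01] iou-loss 0.161 origin [486.  292.5] bbox 222 335 98 372
```

View pics/w7.png

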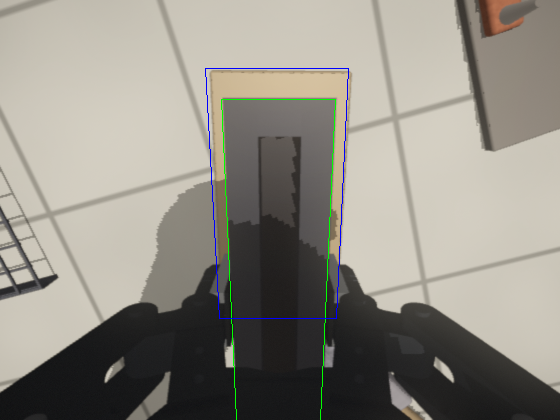

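```bash
python3 - <<'E'
from look import *
state();k=get_calibration("wrist");im=grab_frame("wrist")
lab=cv2.cvtColor(im,cv2.COLOR_BGR2LAB).astype(int);b=lab[:,:,2]
print(b[90,190:230].tolist());print(b[90,335:365].tolist());print(b[55:85,280].tolist())
def edge(v): d=np.abs(np.diff(cv2.GaussianBlur(v.astype(np.float32).reshape(1,-1),(5,1),0).ravel()));i=d.argmax();w=d[max(i-3,0):i+4];return max(i-3,0)+(w*np.arange(len(w))).sum()/w.sum()+.5
L=[ray(k,(195+edge(b[r,195:222]),r),20)[:2] for r in range(80,175,3)]
R=[ray(k,(337+edge(b[r,337:362]),r),20)[:2] for r in range(80,195,3)]
T=[ray(k,(c,58+edge(b[58:84,c])),20)[:2] for c in range(220,340,4)]
def line(P):
    vx,vy,x,y=cv2.fitLine(np.array(P,np.float32),cv2.DIST_HUBER,0,.01,.01).ravel();
    return np.array([x,y]),np.arctan2(vy,vx)
for n,P in(("L",L),("R",R),("T",T)):
    c,a=line(P);a=(a+np.pi/2)%np.pi-np.pi/2;nv=np.array([-np.sin(a),np.cos(a)]);print(n,c,a,"rms",np.std((np.array(P)-c)@nv))
cl,al=line(L);cr,ar=line(R);ct,at=line(T)
al,ar=[(a+np.pi/2)%np.pi-np.pi/2 for a in(al,ar)];a=(al+ar)/2
u=np.array([np.cos(a),np.sin(a)]);n=np.array([-u[1],u[0]])
print("width",(cl-cr)@n,"far",ct@u,"center",u*(ct@u-100)+n*((cl+cr)@n/2),"yaw",a)
E
```

```text
t 34.02 pos [485.  290.5 149.9] psi -0.2714 open 35.3 gf 61 F [-0.7 -0.5 -2.9]
[135, 135, 135, 135, 135, 135, 135, 135, 135, 135, 135, 135, 135, 135, 135, 135, 135, 135, 135, 136, 141, 148, 148, 148, 148, 148, 148, 148, 148, 148, 148, 148, 147, 148, 148, 148, 148, 148, 148, 148]
[147, 147, 147, 148, 148, 148, 148, 148, 147, 147, 147, 147, 147, 148, 146, 137, 135, 135, 135, 135, 135, 135, 135, 135, 135, 135, 135, 135, 135, 135]
[135, 135, 135, 135, 135, 135, 135, 135, 135, 135, 135, 135, 135, 135, 135, 135, 138, 147, 148, 147, 147, 147, 147, 147, 147, 147, 147, 147, 147, 147]
L [557.31146 321.03665] -0.27712166 rms 0.09132286048145297
R [512.932   231.04587] -0.27745032 rms 0.09612385527452905
T [579.2105  264.85272] 1.2955991 rms 0.05664320204673822
width 98.70203 far 484.58337 center [482.6723  290.96933] yaw -0.277286
```

drive_tool(moves=[1, -0.004, 0.001, 0.08, 0, 0, 0.004, 1, 0, 0, 0.08, 0, 0, 0, 1, 0, 0, 0.03, 0, 0, 0, 1, 0, 0, 0.01, 0, 0, 0, 1, 0, 0, 0, 0, 0, 0])

```text
time: 34.7
eef_pos: [483.4, 291.8, 50.7]
tcp_rot: [0.99, -0.138, 0.0, -0.0]
contact_force: [0.6, -0.3, -2.5]
opening: 35.4
gripper_force: 60.9
```

drive_tool(moves=[1, 0, 0, 0.003, 0, 0, 0, 1, 0, 0, 0.003, 0, 0, 0, 1, 0, 0, 0, 0, 0, 0, 1, 0, 0, 0, 0, 0, 0, 1, 0, 0, 0, 0, 0, 0])

```text
time: 35.33
eef_pos: [482.8, 291.4, 46.9]
tcp_rot: [0.99, -0.138, 0.0, -0.0]
contact_force: [0.2, -0.2, -2.5]
opening: 35.4
gripper_force: 60.9
```

```bash
python3 - <<'E'
from look import *
look([("mould",22,(484.5,291.5,-.27))],"w8.png")
E
```

```text
t 35.33 pos [482.8 291.4  46.9] psi -0.2761 open 35.4 gf 61 F [ 0.2 -0.2 -2.5]
mould 0.8 [ 4.83030e+02  2.91382e+02 -2.78000e-01] iou-loss 0.156 origin [484.6 291.9] bbox 222 335 97 372
```

Lower to contact and release.

drive_tool(moves=[1, 0, 0, 0.002, 0, 0, 0, 1, 0, 0, 0.001, 0, 0, 0, 1, 0, 0, 0.001, 0, 0, 0, 1, 0, 0, 0, 0, 0, 0, 1, 0, 0, 0, 0, 0, 0])

```text
time: 36.1
eef_pos: [482.8, 291.4, 44.8]
tcp_rot: [0.99, -0.138, -0.0, -0.0]
contact_force: [-0.4, -0.6, -3.2]
opening: 35.1
gripper_force: 60.9
```

drive_tool(moves=[1, 0, 0, 0.001, 0, 0, 0, 1, 0, 0, 0, 0, 0, 0, 1, 0, 0, 0, 0, 0, 0, 1, 0, 0, 0, 0, 0, 0, 1, 0, 0, 0, 0, 0, 0])

```text
time: 36.72
eef_pos: [482.9, 291.4, 44.6]
tcp_rot: [0.99, -0.138, 0.0, -0.0]
contact_force: [-1.9, -1.6, 5.3]
opening: 35.0
gripper_force: 61.9
```

drive_tool(moves=[1, 0, 0, 0.001, 0, 0, 0, 1, 0, 0, 0, 0, 0, 0, 1, 0, 0, 0, 0, 0, 0, 1, 0, 0, 0, 0, 0, 0, 1, 0, 0, 0, 0, 0, 0])

```text
time: 37.35
eef_pos: [482.8, 291.5, 44.5]
tcp_rot: [0.991, -0.137, 0.0, -0.0]
contact_force: [-3.6, -0.8, 10.8]
opening: 35.1
gripper_force: 62.9
```

drive_tool(moves=[0.35, 0, 0, 0, 0, 0, 0, 0.35, 0, 0, 0, 0, 0, 0, 0.35, 0, 0, 0, 0, 0, 0, 0.35, 0, 0, 0, 0, 0, 0, 0.35, 0, 0, -0.04, 0, 0, 0])

```text
time: 37.98
eef_pos: [482.0, 290.5, 62.6]
tcp_rot: [0.99, -0.138, -0.001, 0.001]
contact_force: [0.3, -0.1, 0.7]
opening: 55.6
gripper_force: 0.0
```

drive_tool(moves=[0.35, 0, 0, -0.1, 0, 0, 0, 0.35, 0, 0, -0.1, 0, 0, 0, 0.35, -0.08, 0, -0.05, 0, 0, 0, 0.35, 0, 0, 0, 0, 0, 0, 0.35, 0, 0, 0, 0, 0, 0])

```text
time: 38.6
eef_pos: [444.2, 302.2, 188.6]
tcp_rot: [0.991, -0.137, -0.0, -0.0]
contact_force: [-0.2, -0.2, 0.4]
opening: 55.5
gripper_force: 0.0
```

```bash
python3 - <<'E'
from look import *
look([("mould",20,(483,291.2,-.276)),("board",0,(483,291.2,-.276))],"w9.png")
o=bot.get_obs();C=[*o["eef_pos"],psi(o)]
G=(435.6,-302)
rows([(523,100,160,.024,.35),(435.6,-302,130,.024,.35),(435.6,-302,130,.024,.35,1)],cur=C)
E
```

```text
t 38.6 pos [444.2 302.2 188.6] psi -0.2756 open 55.5 gf 0 F [-0.2 -0.2  0.4]
mould 0.84 [ 4.83063e+02  2.91461e+02 -2.77000e-01] iou-loss 0.032 origin [481.1 292.9] bbox 253 304 44 246
board 0.77 [ 4.82621e+02  2.91237e+02 -2.79000e-01] iou-loss 0.374 origin [0 0] bbox 215 343 18 255
[0.35,0.065,0.086,0.014,0,0,-0.048,0.35,0.059,0.091,0.014,0,0,-0.048,0.35,0.052,0.095,0.014,0,0,-0.048,0.35,0.044,0.099,0.014,0,0,-0.047,0.35,-0.024,0.1,0.007,0,0,0]
[0.35,-0.024,0.1,0.008,0,0,0,0.35,-0.024,0.1,0.007,0,0,0,0.35,-0.024,0.1,0.008,0,0,0,0.35,-0.024,0.1,0.007,0,0,0,0.35,-0.025,0.1,0.008,0,0,0]
[0.35,-0.024,0.1,0.007,0,0,0,0.35,-0.025,0.1,0.008,0,0,0,0.35,0,0,0,0,0,0,0.35,0,0,0,0,0,0,0.35,0,0,0,0,0,0]
end [435.45, -301.97, 129.8, 0.02]
```

View pics/w9.png

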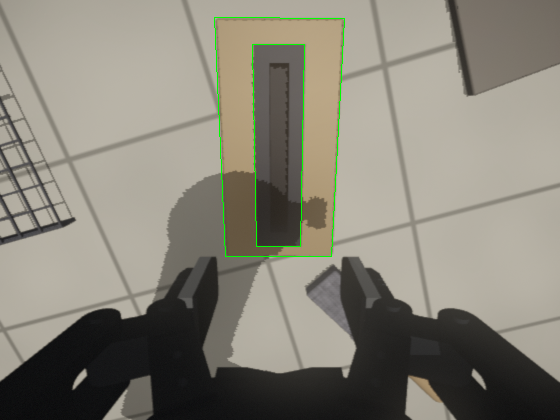

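drive_tool(moves=[0.35, 0.065, 0.086, 0.014, 0, 0, -0.048, 0.35, 0.059, 0.091, 0.014, 0, 0, -0.048, 0.35, 0.052, 0.095, 0.014, 0, 0, -0.048, 0.35, 0.044, 0.099, 0.014, 0, 0, -0.047, 0.35, -0.024, 0.1, 0.007, 0, 0, 0])

```text
time: 39.48
eef_pos: [513.4, 48.3, 156.1]
tcp_rot: [1.0, 0.012, -0.001, 0.001]
contact_force: [1.0, -1.5, 0.1]
opening: 55.7
gripper_force: 0.0
```

drive_tool(moves=[0.35, -0.024, 0.1, 0.008, 0, 0, 0, 0.35, -0.024, 0.1, 0.007, 0, 0, 0, 0.35, -0.024, 0.1, 0.008, 0, 0, 0, 0.35, -0.024, 0.1, 0.007, 0, 0, 0, 0.35, -0.025, 0.1, 0.008, 0, 0, 0])

```text
time: 40.1
eef_pos: [457.3, -202.9, 137.9]
tcp_rot: [1.0, 0.012, -0.0, 0.0]
contact_force: [1.0, 0.3, 0.5]
opening: 55.4
gripper_force: 0.0
```

drive_tool(moves=[0.35, -0.024, 0.1, 0.007, 0, 0, 0, 0.35, -0.025, 0.1, 0.008, 0, 0, 0, 0.35, 0, 0, 0, 0, 0, 0, 0.35, 0, 0, 0, 0, 0, 0, 0.35, 0, 0, 0, 0, 0, 0])

```text
time: 40.72
eef_pos: [435.9, -300.8, 130.7]
tcp_rot: [1.0, 0.012, -0.0, -0.0]
contact_force: [0.6, 0.1, 0.4]
opening: 55.5
gripper_force: 0.0
```

drive_tool(moves=[0.35, 0, 0, 0, 0, 0, 0, 0.35, 0, 0, 0, 0, 0, 0, 0.35, 0, 0, 0.05, 0, 0, 0, 0.35, 0, 0, 0.03, 0, 0, 0, 0.35, 0, 0, 0, 0, 0, 0])

```text
time: 41.35
eef_pos: [434.9, -301.2, 89.8]
tcp_rot: [1.0, 0.012, -0.001, -0.0]
contact_force: [0.2, 0.8, 0.1]
opening: 55.0
gripper_force: 0.0
```

```bash
python3 - <<'E'
from look import *
look([("crucible",3,(435.5,-302,0)),("round_prop",3,(505.5,-300,0))],"w10.png")
state()
E
```

```text
t 41.35 pos [ 434.9 -301.2   89.8] psi 0.0241 open 55.0 gf 0 F [0.2 0.8 0.1]
crucible 0.66 [ 4.35808e+02 -3.02255e+02  7.00000e-02] iou-loss 0.083 origin [ 432.2 -302. ] bbox 243 320 197 285
round_prop 0.94 [ 5.05195e+02 -3.00053e+02  4.80000e-02] iou-loss 0.064 origin [ 506.4 -300.2] bbox 236 323 66 155
t 41.6 pos [ 436.1 -301.7   91.5] psi 0.024 open 55.2 gf 0 F [-0.6  0.   0.6]
```

drive_tool(moves=[0.35, -0.001, 0.001, 0.06, 0, 0, 0, 0.35, 0, 0, 0.06, 0, 0, 0, 0.35, 0, 0, 0.001, 0, 0, 0, 0.35, 0, 0, 0, 0, 0, 0, 0.35, 0, 0, 0, 0, 0, 0])

```text
time: 42.22
eef_pos: [436.1, -302.4, 31.7]
tcp_rot: [1.0, 0.012, 0.001, 0.0]
contact_force: [-0.7, -0.5, 0.1]
opening: 55.3
gripper_force: 0.0
```

drive_tool(moves=[0.35, 0, 0, 0, 0, 0, 0, 0.35, 0, 0, 0, 0, 0, 0, 0.35, 0, 0, 0, 0, 0, 0, 0.35, 0, 0, 0, 0, 0, 0, 0.35, 0, 0, 0, 0, 0, 0])

```text
time: 42.85
eef_pos: [435.1, -302.1, 30.3]
tcp_rot: [1.0, 0.012, -0.0, -0.0]
contact_force: [-0.3, 0.7, -0.4]
opening: 55.5
gripper_force: 0.0
```

drive_tool(moves=[0.35, 0.001, 0, 0, 0, 0, 0, 0.45, 0, 0, 0, 0, 0, 0, 1, 0, 0, 0, 0, 0, 0, 1, 0, 0, 0, 0, 0, 0, 1, 0, 0, 0, 0, 0, 0])

```text
time: 43.48
eef_pos: [435.8, -302.2, 30.6]
tcp_rot: [1.0, 0.012, 0.0, 0.0]
contact_force: [-1.1, 0.1, 5.5]
opening: 39.9
gripper_force: 59.8
```

drive_tool(moves=[1, 0, 0, 0, 0, 0, 0, 1, 0, 0, 0, 0, 0, 0, 1, 0, 0, 0, 0, 0, 0, 1, 0, 0, 0, 0, 0, 0, 1, 0, 0, 0, 0, 0, 0])

```text
time: 44.1
eef_pos: [435.8, -302.2, 30.6]
tcp_rot: [1.0, 0.012, 0.0, 0.0]
contact_force: [-1.6, 0.1, 5.8]
opening: 40.0
gripper_force: 59.9
```

```bash
python3 - <<'E'
from plan import *
o=state();C=[*o["eef_pos"],psi(o)]
rows([(C[0],C[1],50,C[3],1,2),(C[0],C[1],130,C[3],1,2),(523.8,61.1,130,.0745,1,8),(523.8,61.1,130,.0745,1,3)],cur=C)
E
```

```text
t 44.1 pos [ 435.8 -302.2   30.6] psi 0.024 open 40.0 gf 60 F [-1.6  0.1  5.8]
[1,0,0,-0.019,0,0,0,1,0,0,-0.02,0,0,0,1,0,0,-0.08,0,0,0,1,0,0,-0.08,0,0,0,1,0.024,-0.09,0,0,0,-0.004]
[1,0.025,-0.09,0,0,0,-0.004,1,0.025,-0.09,0,0,0,-0.004,1,0.026,-0.09,0,0,0,-0.004,1,0.026,-0.09,0,0,0,-0.004,1,0.027,-0.089,0,0,0,-0.004]
[1,0.028,-0.089,0,0,0,-0.004,1,0.028,-0.09,0,0,0,-0.004,1,0,0,0,0,0,0,1,0,0,0,0,0,0,1,0,0,0,0,0,0]
end [523.71, 61.26, 130.08, 0.07]
```

drive_tool(moves=[1, 0, 0, -0.019, 0, 0, 0, 1, 0, 0, -0.02, 0, 0, 0, 1, 0, 0, -0.08, 0, 0, 0, 1, 0, 0, -0.08, 0, 0, 0, 1, 0.024, -0.09, 0, 0, 0, -0.004])

```text
time: 44.72
eef_pos: [448.5, -258.3, 133.5]
tcp_rot: [1.0, 0.014, 0.003, 0.001]
contact_force: [1.2, 0.6, -1.7]
opening: 40.3
gripper_force: 60.6
```

drive_tool(moves=[1, 0.025, -0.09, 0, 0, 0, -0.004, 1, 0.025, -0.09, 0, 0, 0, -0.004, 1, 0.026, -0.09, 0, 0, 0, -0.004, 1, 0.026, -0.09, 0, 0, 0, -0.004, 1, 0.027, -0.089, 0, 0, 0, -0.004])

```text
time: 45.35
eef_pos: [501.6, -28.1, 130.6]
tcp_rot: [1.0, 0.031, 0.0, -0.0]
contact_force: [0.4, 0.2, -0.9]
opening: 40.0
gripper_force: 60.6
```

drive_tool(moves=[1, 0.028, -0.089, 0, 0, 0, -0.004, 1, 0.028, -0.09, 0, 0, 0, -0.004, 1, 0, 0, 0, 0, 0, 0, 1, 0, 0, 0, 0, 0, 0, 1, 0, 0, 0, 0, 0, 0])

```text
time: 45.98
eef_pos: [523.2, 60.6, 130.0]
tcp_rot: [0.999, 0.037, -0.0, -0.0]
contact_force: [-0.2, 0.1, -0.3]
opening: 40.2
gripper_force: 60.7
```

drive_tool(moves=[1, 0, 0, 0.08, 0, 0, 0, 1, 0, 0, 0.06, 0, 0, 0, 1, 0, 0, 0.02, 0, 0, 0, 1, 0, 0, 0, 0, 0, 0, 1, 0, 0, 0, 0, 0, 0])

```text
time: 46.6
eef_pos: [524.4, 61.5, 51.0]
tcp_rot: [0.999, 0.037, 0.001, -0.0]
contact_force: [-0.2, -0.2, -0.5]
opening: 40.0
gripper_force: 60.7
```

drive_tool(moves=[1, 0, 0, 0, 0, 0, 0, 1, 0, 0, 0, 0, 0, 0, 1, 0, 0, 0, 0, 0, 0, 1, 0, 0, 0, 0, 0, 0, 1, 0, 0, 0, 0, 0, 0])

```text
time: 47.22
eef_pos: [523.5, 61.4, 49.8]
tcp_rot: [0.999, 0.037, -0.0, 0.0]
contact_force: [-0.4, -0.4, -0.9]
opening: 40.2
gripper_force: 60.7
```

drive_tool(moves=[1, 0.001, 0, 0.008, 0, 0, 0, 1, 0, 0, 0.006, 0, 0, 0, 1, 0, 0, 0.004, 0, 0, 0, 1, 0, 0, 0, 0, 0, 0, 1, 0, 0, 0.001, 0, 0, 0])

```text
time: 47.85
eef_pos: [524.1, 61.5, 40.3]
tcp_rot: [0.999, 0.037, 0.0, -0.0]
contact_force: [0.7, 0.8, -0.4]
opening: 40.0
gripper_force: 60.7
```

drive_tool(moves=[1, 0, 0, 0.001, 0, 0, 0, 1, 0, 0, 0.001, 0, 0, 0, 1, 0, 0, 0, 0, 0, 0, 1, 0, 0, 0, 0, 0, 0, 1, 0, 0, 0, 0, 0, 0])

```text
time: 48.48
eef_pos: [524.3, 61.4, 39.6]
tcp_rot: [0.999, 0.037, 0.0, -0.0]
contact_force: [-1.1, -0.7, 6.0]
opening: 40.3
gripper_force: 61.0
```

```bash
python3 - <<'E'
from plan import *
o=state();C=[*o["eef_pos"],psi(o)]
rows([(C[0],C[1],C[2],C[3],.35,4),(C[0],C[1],130,C[3],.35,2),(505.4,-300.2,130,.0243,.35,7),(505.4,-300.2,130,.0243,.35,3),(505.4,-300.2,45,.0243,.35,2),(505.4,-300.2,45,.0243,.35,2)],cur=C)
E
```

```text
t 48.48 pos [524.3  61.4  39.6] psi 0.0743 open 40.3 gf 61 F [-1.1 -0.7  6. ]
[0.35,0,0,0,0,0,0,0.35,0,0,0,0,0,0,0.35,0,0,0,0,0,0,0.35,0,0,0,0,0,0,0.35,0,0,-0.09,0,0,0]
[0.35,0,0,-0.091,0,0,0,0.35,-0.013,0.103,0,0,0,0.005,0.35,-0.012,0.103,0,0,0,0.004,0.35,-0.012,0.103,0,0,0,0.005,0.35,-0.011,0.103,0,0,0,0.004]
[0.35,-0.01,0.103,0,0,0,0.005,0.35,-0.009,0.103,0,0,0,0.004,0.35,-0.009,0.102,0,0,0,0.005,0.35,0,0,0,0,0,0,0.35,0,0,0,0,0,0]
[0.35,0,0,0,0,0,0,0.35,0,0,0.085,0,0,0,0.35,0,0,0.085,0,0,0,0.35,0,0,0,0,0,0,0.35,0,0,0,0,0,0]
end [505.29, -300.09, 45.07, 0.02]
```

drive_tool(moves=[0.35, 0, 0, 0, 0, 0, 0, 0.35, 0, 0, 0, 0, 0, 0, 0.35, 0, 0, 0, 0, 0, 0, 0.35, 0, 0, 0, 0, 0, 0, 0.35, 0, 0, -0.09, 0, 0, 0])

```text
time: 49.1
eef_pos: [521.9, 60.5, 81.9]
tcp_rot: [0.999, 0.037, -0.003, 0.001]
contact_force: [1.2, 1.1, 0.3]
opening: 55.5
gripper_force: 0.0
```

drive_tool(moves=[0.35, 0, 0, -0.091, 0, 0, 0, 0.35, -0.013, 0.103, 0, 0, 0, 0.005, 0.35, -0.012, 0.103, 0, 0, 0, 0.004, 0.35, -0.012, 0.103, 0, 0, 0, 0.005, 0.35, -0.011, 0.103, 0, 0, 0, 0.004])

```text
time: 49.72
eef_pos: [512.9, -147.2, 130.0]
tcp_rot: [1.0, 0.023, 0.0, -0.0]
contact_force: [0.2, 0.4, -0.1]
opening: 55.3
gripper_force: 0.0
```

drive_tool(moves=[0.35, -0.01, 0.103, 0, 0, 0, 0.005, 0.35, -0.009, 0.103, 0, 0, 0, 0.004, 0.35, -0.009, 0.102, 0, 0, 0, 0.005, 0.35, 0, 0, 0, 0, 0, 0, 0.35, 0, 0, 0, 0, 0, 0])

```text
time: 50.35
eef_pos: [504.7, -300.2, 129.5]
tcp_rot: [1.0, 0.011, -0.0, -0.0]
contact_force: [0.3, 0.5, 0.1]
opening: 55.5
gripper_force: 0.0
```

drive_tool(moves=[0.35, 0, 0, 0, 0, 0, 0, 0.35, 0, 0, 0.085, 0, 0, 0, 0.35, 0, 0, 0.085, 0, 0, 0, 0.35, 0, 0, 0, 0, 0, 0, 0.35, 0, 0, 0, 0, 0, 0])

```text
time: 50.98
eef_pos: [506.2, -299.8, 46.2]
tcp_rot: [1.0, 0.013, 0.001, 0.0]
contact_force: [1.1, 0.4, 0.7]
opening: 55.9
gripper_force: 0.0
```

drive_tool(moves=[0.35, 0, 0, 0.012, 0, 0, 0, 0.35, 0, 0, 0.012, 0, 0, 0, 0.35, 0, 0, 0, 0, 0, 0, 0.35, 0, 0, 0, 0, 0, 0, 0.35, 0, 0, 0, 0, 0, 0])

```text
time: 51.6
eef_pos: [505.1, -300.2, 33.0]
tcp_rot: [1.0, 0.012, 0.0, 0.0]
contact_force: [0.7, -0.2, 0.7]
opening: 55.7
gripper_force: 0.0
```

drive_tool(moves=[0.35, 0.001, 0, 0.002, 0, 0, 0, 0.45, 0, 0, 0, 0, 0, 0, 1, 0, 0, 0, 0, 0, 0, 1, 0, 0, 0, 0, 0, 0, 1, 0, 0, 0, 0, 0, 0])

```text
time: 52.22
eef_pos: [505.7, -300.2, 32.0]
tcp_rot: [1.0, 0.012, 0.0, 0.0]
contact_force: [0.1, 0.1, 3.9]
opening: 38.7
gripper_force: 60.2
```

drive_tool(moves=[1, 0, 0, 0, 0, 0, 0, 1, 0, 0, 0, 0, 0, 0, 1, 0, 0, 0, 0, 0, 0, 1, 0, 0, 0, 0, 0, 0, 1, 0, 0, 0, 0, 0, 0])

```text
time: 52.85
eef_pos: [505.7, -300.1, 32.0]
tcp_rot: [1.0, 0.012, 0.0, 0.0]
contact_force: [-0.2, 1.1, 5.4]
opening: 38.7
gripper_force: 60.2
```

```bash
python3 - <<'E'
from plan import *
o=state();C=[*o["eef_pos"],psi(o)]
rows([(C[0],C[1],52,C[3],1,2),(C[0],C[1],130,C[3],1,2),(529.3,-8.9,130,.0744,1,6),(529.3,-8.9,130,.0744,1,3),(529.3,-8.9,50,.0744,1,3),(529.3,-8.9,50,.0744,1,4)],cur=C)
E
```

```text
t 52.85 pos [ 505.7 -300.1   32. ] psi 0.024 open 38.7 gf 60 F [-0.2  1.1  5.4]
[1,0,0,-0.02,0,0,0,1,0,0,-0.02,0,0,0,1,0,0,-0.078,0,0,0,1,0,0,-0.078,0,0,0,1,0.01,-0.097,0,0,0,-0.005]
[1,0.011,-0.097,0,0,0,-0.005,1,0.012,-0.097,0,0,0,-0.006,1,0.013,-0.096,0,0,0,-0.005,1,0.013,-0.096,0,0,0,-0.006,1,0.014,-0.097,0,0,0,-0.005]
[1,0,0,0,0,0,0,1,0,0,0,0,0,0,1,0,0,0,0,0,0,1,0,0,0.053,0,0,0,1,0,0,0.053,0,0,0]
[1,0,0,0.054,0,0,0,1,0,0,0,0,0,0,1,0,0,0,0,0,0,1,0,0,0,0,0,0,1,0,0,0,0,0,0]
end [529.22, -8.77, 49.99, 0.07]
```

drive_tool(moves=[1, 0, 0, -0.02, 0, 0, 0, 1, 0, 0, -0.02, 0, 0, 0, 1, 0, 0, -0.078, 0, 0, 0, 1, 0, 0, -0.078, 0, 0, 0, 1, 0.01, -0.097, 0, 0, 0, -0.005])

```text
time: 53.48
eef_pos: [511.4, -253.2, 133.5]
tcp_rot: [1.0, 0.014, 0.003, 0.001]
contact_force: [0.0, 0.3, -1.9]
opening: 39.0
gripper_force: 60.6
```

drive_tool(moves=[1, 0.011, -0.097, 0, 0, 0, -0.005, 1, 0.012, -0.097, 0, 0, 0, -0.006, 1, 0.013, -0.096, 0, 0, 0, -0.005, 1, 0.013, -0.096, 0, 0, 0, -0.006, 1, 0.014, -0.097, 0, 0, 0, -0.005])

```text
time: 54.1
eef_pos: [529.0, -7.1, 130.5]
tcp_rot: [0.999, 0.037, 0.0, -0.0]
contact_force: [0.9, 0.9, -1.3]
opening: 39.0
gripper_force: 60.6
```

drive_tool(moves=[1, 0, 0, 0, 0, 0, 0, 1, 0, 0, 0, 0, 0, 0, 1, 0, 0, 0, 0, 0, 0, 1, 0, 0, 0.053, 0, 0, 0, 1, 0, 0, 0.053, 0, 0, 0])

```text
time: 54.72
eef_pos: [529.3, -9.8, 76.6]
tcp_rot: [0.999, 0.036, 0.001, -0.0]
contact_force: [0.0, 0.2, -0.9]
opening: 38.8
gripper_force: 60.8
```

drive_tool(moves=[1, 0, 0, 0.054, 0, 0, 0, 1, 0, 0, 0, 0, 0, 0, 1, 0, 0, 0, 0, 0, 0, 1, 0, 0, 0, 0, 0, 0, 1, 0, 0, 0, 0, 0, 0])

```text
time: 55.35
eef_pos: [529.6, -8.6, 50.7]
tcp_rot: [0.999, 0.037, 0.001, -0.0]
contact_force: [-0.2, -0.5, -1.5]
opening: 39.0
gripper_force: 60.8
```

drive_tool(moves=[1, 0, 0, 0.006, 0, 0, 0, 1, 0, 0, 0.004, 0, 0, 0, 1, 0, 0, 0.004, 0, 0, 0, 1, 0, 0, 0, 0, 0, 0, 1, 0, 0, 0, 0, 0, 0])

```text
time: 55.98
eef_pos: [529.2, -8.7, 42.8]
tcp_rot: [0.999, 0.037, -0.0, 0.0]
contact_force: [0.1, -0.0, -1.1]
opening: 38.9
gripper_force: 60.8
```

drive_tool(moves=[1, 0, 0, 0.002, 0, 0, 0, 1, 0, 0, 0.001, 0, 0, 0, 1, 0, 0, 0.001, 0, 0, 0, 1, 0, 0, 0.001, 0, 0, 0, 1, 0, 0, 0, 0, 0, 0])

```text
time: 56.6
eef_pos: [529.1, -8.7, 41.0]
tcp_rot: [0.999, 0.037, 0.0, 0.0]
contact_force: [-3.6, 0.0, 7.1]
opening: 38.9
gripper_force: 61.2
```

drive_tool(moves=[1, 0, 0, 0, 0, 0, 0, 1, 0, 0, 0, 0, 0, 0, 1, 0, 0, 0, 0, 0, 0, 1, 0, 0, 0, 0, 0, 0, 1, 0, 0, 0, 0, 0, 0])

```text
time: 57.22
eef_pos: [529.2, -8.7, 41.0]
tcp_rot: [0.999, 0.037, 0.0, 0.0]
contact_force: [-3.6, 0.4, 7.9]
opening: 38.8
gripper_force: 61.2
```

```bash
python3 - <<'E'
from plan import *
o=state();C=[*o["eef_pos"],psi(o)]
S=(573.9,-298.8)
rows([(C[0],C[1],C[2],C[3],.35,4),(C[0],C[1],140,C[3],.35,2),(*S,140,.0243,.35,6),(*S,140,.0243,.35,3),(*S,47,.0243,.35,2),(*S,47,.0243,.35,3)],cur=C)
E
```

```text
t 57.23 pos [529.2  -8.7  41. ] psi 0.0744 open 38.8 gf 61 F [-3.6  0.4  7.9]
[0.35,0,0,0,0,0,0,0.35,0,0,0,0,0,0,0.35,0,0,0,0,0,0,0.35,0,0,0,0,0,0,0.35,0,0,-0.099,0,0,0]
[0.35,0,0,-0.099,0,0,0,0.35,0.008,0.098,0,0,0,0.005,0.35,0.008,0.097,0,0,0,0.005,0.35,0.009,0.097,0,0,0,0.005,0.35,0.01,0.097,0,0,0,0.006]
[0.35,0.011,0.098,0,0,0,0.005,0.35,0.012,0.097,0,0,0,0.006,0.35,0,0,0,0,0,0,0.35,0,0,0,0,0,0,0.35,0,0,0,0,0,0]
[0.35,0,0,0.093,0,0,0,0.35,0,0,0.093,0,0,0,0.35,0,0,0,0,0,0,0.35,0,0,0,0,0,0,0.35,0,0,0,0,0,0]
end [573.94, -298.75, 46.99, 0.02]
```

drive_tool(moves=[0.35, 0, 0, 0, 0, 0, 0, 0.35, 0, 0, 0, 0, 0, 0, 0.35, 0, 0, 0, 0, 0, 0, 0.35, 0, 0, 0, 0, 0, 0, 0.35, 0, 0, -0.099, 0, 0, 0])

```text
time: 57.85
eef_pos: [526.7, -9.4, 87.1]
tcp_rot: [0.999, 0.037, -0.004, 0.001]
contact_force: [0.5, 0.5, -0.7]
opening: 55.6
gripper_force: 0.0
```

drive_tool(moves=[0.35, 0, 0, -0.099, 0, 0, 0, 0.35, 0.008, 0.098, 0, 0, 0, 0.005, 0.35, 0.008, 0.097, 0, 0, 0, 0.005, 0.35, 0.009, 0.097, 0, 0, 0, 0.005, 0.35, 0.01, 0.097, 0, 0, 0, 0.006])

```text
time: 58.48
eef_pos: [558.9, -203.2, 139.4]
tcp_rot: [1.0, 0.021, 0.0, -0.0]
contact_force: [1.1, 0.3, 0.7]
opening: 55.5
gripper_force: 0.0
```

drive_tool(moves=[0.35, 0.011, 0.098, 0, 0, 0, 0.005, 0.35, 0.012, 0.097, 0, 0, 0, 0.006, 0.35, 0, 0, 0, 0, 0, 0, 0.35, 0, 0, 0, 0, 0, 0, 0.35, 0, 0, 0, 0, 0, 0])

```text
time: 59.1
eef_pos: [573.8, -297.9, 139.4]
tcp_rot: [1.0, 0.012, -0.0, -0.0]
contact_force: [0.8, 0.4, 0.1]
opening: 55.8
gripper_force: 0.0
```

drive_tool(moves=[0.35, 0, 0, 0.093, 0, 0, 0, 0.35, 0, 0, 0.093, 0, 0, 0, 0.35, 0, 0, 0, 0, 0, 0, 0.35, 0, 0, 0, 0, 0, 0, 0.35, 0, 0, 0, 0, 0, 0])

```text
time: 59.72
eef_pos: [575.4, -298.9, 48.8]
tcp_rot: [1.0, 0.012, 0.002, 0.001]
contact_force: [0.6, 0.1, 0.0]
opening: 55.5
gripper_force: 0.0
```

drive_tool(moves=[0.35, 0, 0, 0.013, 0, 0, 0, 0.35, 0, 0, 0.012, 0, 0, 0, 0.35, 0, 0, 0, 0, 0, 0, 0.35, 0, 0, 0, 0, 0, 0, 0.35, 0, 0, 0, 0, 0, 0])

```text
time: 60.35
eef_pos: [574.0, -298.8, 33.9]
tcp_rot: [1.0, 0.012, 0.0, 0.0]
contact_force: [0.0, -0.2, 0.4]
opening: 55.4
gripper_force: 0.0
```

drive_tool(moves=[0.45, 0, 0, 0, 0, 0, 0, 1, 0, 0, 0, 0, 0, 0, 1, 0, 0, 0, 0, 0, 0, 1, 0, 0, 0, 0, 0, 0, 1, 0, 0, 0, 0, 0, 0])

```text
time: 60.98
eef_pos: [574.1, -298.8, 34.1]
tcp_rot: [1.0, 0.012, 0.0, 0.0]
contact_force: [0.2, 0.8, 3.7]
opening: 39.2
gripper_force: 60.9
```

drive_tool(moves=[1, 0, 0, 0, 0, 0, 0, 1, 0, 0, 0, 0, 0, 0, 1, 0, 0, 0, 0, 0, 0, 1, 0, 0, 0, 0, 0, 0, 1, 0, 0, 0, 0, 0, 0])

```text
time: 61.6
eef_pos: [574.0, -298.8, 34.0]
tcp_rot: [1.0, 0.012, 0.0, 0.0]
contact_force: [0.5, 0.6, 6.0]
opening: 39.5
gripper_force: 60.9
```

```bash
python3 - <<'E'
from plan import *
o=state();C=[*o["eef_pos"],psi(o)]
rows([(C[0],C[1],54,C[3],1,2),(C[0],C[1],130,C[3],1,2),(534.9,-80.0,130,.0744,1,5),(534.9,-80,130,.0744,1,3),(534.9,-80,50,.0744,1,3),(534.9,-80,50,.0744,1,5)],cur=C)
E
```

```text
t 61.6 pos [ 574.  -298.8   34. ] psi 0.024 open 39.5 gf 61 F [0.5 0.6 6. ]
[1,0,0,-0.02,0,0,0,1,0,0,-0.02,0,0,0,1,0,0,-0.076,0,0,0,1,0,0,-0.076,0,0,0,1,-0.014,-0.088,0,0,0,-0.006]
[1,-0.013,-0.088,0,0,0,-0.007,1,-0.012,-0.088,0,0,0,-0.006,1,-0.01,-0.088,0,0,0,-0.007,1,-0.01,-0.089,0,0,0,-0.006,1,0,0,0,0,0,0]
[1,0,0,0,0,0,0,1,0,0,0,0,0,0,1,0,0,0.053,0,0,0,1,0,0,0.054,0,0,0,1,0,0,0.053,0,0,0]
[1,0,0,0,0,0,0,1,0,0,0,0,0,0,1,0,0,0,0,0,0,1,0,0,0,0,0,0,1,0,0,0,0,0,0]
end [534.82, -79.81, 50.05, 0.07]
```

Shelf contact expected at z ≈ 43.0.

drive_tool(moves=[1, 0, 0, -0.02, 0, 0, 0, 1, 0, 0, -0.02, 0, 0, 0, 1, 0, 0, -0.076, 0, 0, 0, 1, 0, 0, -0.076, 0, 0, 0, 1, -0.014, -0.088, 0, 0, 0, -0.006])

```text
time: 62.22
eef_pos: [568.0, -256.7, 133.5]
tcp_rot: [1.0, 0.016, 0.003, 0.001]
contact_force: [0.5, 1.7, -2.6]
opening: 39.3
gripper_force: 61.1
```

drive_tool(moves=[1, -0.013, -0.088, 0, 0, 0, -0.007, 1, -0.012, -0.088, 0, 0, 0, -0.006, 1, -0.01, -0.088, 0, 0, 0, -0.007, 1, -0.01, -0.089, 0, 0, 0, -0.006, 1, 0, 0, 0, 0, 0, 0])

```text
time: 62.85
eef_pos: [534.2, -77.4, 130.5]
tcp_rot: [0.999, 0.039, 0.0, -0.0]
contact_force: [0.9, -0.6, -1.9]
opening: 39.5
gripper_force: 61.3
```

drive_tool(moves=[1, 0, 0, 0, 0, 0, 0, 1, 0, 0, 0, 0, 0, 0, 1, 0, 0, 0.053, 0, 0, 0, 1, 0, 0, 0.054, 0, 0, 0, 1, 0, 0, 0.053, 0, 0, 0])

```text
time: 63.48
eef_pos: [534.7, -80.8, 49.0]
tcp_rot: [0.999, 0.036, 0.0, 0.0]
contact_force: [0.3, 0.6, -2.3]
opening: 39.2
gripper_force: 61.4
```

drive_tool(moves=[1, 0, 0, 0, 0, 0, 0, 1, 0, 0, 0, 0, 0, 0, 1, 0, 0, 0, 0, 0, 0, 1, 0, 0, 0, 0, 0, 0, 1, 0, 0, 0, 0, 0, 0])

```text
time: 64.1
eef_pos: [534.9, -79.7, 50.3]
tcp_rot: [0.999, 0.037, 0.0, -0.0]
contact_force: [-0.9, 0.6, -2.2]
opening: 39.3
gripper_force: 61.3
```

drive_tool(moves=[1, 0, 0, 0.005, 0, 0, 0, 1, 0, 0, 0.004, 0, 0, 0, 1, 0, 0, 0.002, 0, 0, 0, 1, 0, 0, 0, 0, 0, 0, 1, 0, 0, 0, 0, 0, 0])

```text
time: 64.72
eef_pos: [534.7, -79.8, 44.3]
tcp_rot: [0.999, 0.037, -0.0, 0.0]
contact_force: [-0.1, -0.0, -2.0]
opening: 39.4
gripper_force: 61.3
```

drive_tool(moves=[1, 0, 0, 0.001, 0, 0, 0, 1, 0, 0, 0.001, 0, 0, 0, 1, 0, 0, 0.001, 0, 0, 0, 1, 0, 0, 0, 0, 0, 0, 1, 0, 0, 0, 0, 0, 0])

```text
time: 65.35
eef_pos: [534.7, -79.8, 43.0]
tcp_rot: [0.999, 0.037, 0.0, 0.0]
contact_force: [-2.0, 0.5, 3.2]
opening: 39.4
gripper_force: 61.9
```

drive_tool(moves=[1, 0, 0, 0.001, 0, 0, 0, 1, 0, 0, 0, 0, 0, 0, 1, 0, 0, 0, 0, 0, 0, 1, 0, 0, 0, 0, 0, 0, 1, 0, 0, 0, 0, 0, 0])

```text
time: 65.97
eef_pos: [534.7, -79.7, 43.0]
tcp_rot: [0.999, 0.037, 0.0, 0.0]
contact_force: [-4.0, 1.8, 9.3]
opening: 39.6
gripper_force: 62.9
```

Release, rise, back away, check all.

drive_tool(moves=[0.35, 0, 0, 0, 0, 0, 0, 0.35, 0, 0, 0, 0, 0, 0, 0.35, 0, 0, 0, 0, 0, 0, 0.35, 0, 0, 0, 0, 0, 0, 0.35, 0, 0, -0.06, 0, 0, 0])

```text
time: 66.6
eef_pos: [533.0, -80.0, 70.6]
tcp_rot: [0.999, 0.037, -0.002, 0.0]
contact_force: [0.6, -0.3, -0.1]
opening: 55.4
gripper_force: 0.0
```

drive_tool(moves=[0.35, 0, 0, -0.1, 0, 0, 0, 0.35, 0, 0, -0.1, 0, 0, 0, 0.35, -0.045, -0.07, -0.09, 0, 0, 0, 0.35, -0.045, -0.07, -0.09, 0, 0, 0, 0.35, 0, 0, 0, 0, 0, 0])

```text
time: 67.22
eef_pos: [485.2, -11.5, 266.6]
tcp_rot: [0.999, 0.038, 0.004, -0.001]
contact_force: [0.8, -0.3, 0.3]
opening: 55.6
gripper_force: 0.0
```

drive_tool(moves=[0.35, 0, 0, 0, 0, 0, 0, 0.35, 0, 0, 0, 0, 0, 0, 0.35, 0, 0, 0, 0, 0, 0, 0.35, 0, 0, 0, 0, 0, 0, 0.35, 0, 0, 0, 0, 0, 0])

```text
time: 67.85
eef_pos: [484.6, -13.5, 261.9]
tcp_rot: [0.999, 0.037, -0.0, 0.0]
contact_force: [0.5, -0.3, 0.1]
opening: 55.6
gripper_force: 0.0
```

```bash
python3 - <<'E'
from look import *
look([("square_prop",12,(533,-80,.07)),("round_prop",12,(527,-9,0)),("crucible",12,(523,61,0)),("cone_pack",12,(585,111,.07))],"w11.png")
im=grab_frame("scene");cv2.imwrite("pics/scene1.png",im)
E
```

```text
t 67.85 pos [484.6 -13.5 261.9] psi 0.0737 open 55.6 gf 0 F [ 0.5 -0.3  0.1]
square_prop 0.84 [ 5.35138e+02 -7.92510e+01  1.00000e-03] iou-loss 0.082 origin [534.1 -78.5] bbox 325 377 117 162
round_prop 0.91 [ 5.28505e+02 -8.73100e+00  5.80000e-02] iou-loss 0.113 origin [531.3 -11.2] bbox 257 297 118 159
crucible 0.79 [5.24334e+02 6.02940e+01 4.30000e-02] iou-loss 0.102 origin [518.9  59.4] bbox 183 229 117 160
cone_pack 0.93 [5.8727e+02 1.1240e+02 3.1000e-02] iou-loss 0.183 origin [588.5 114. ] bbox 148 174 41 94
```

View pics/w11.png

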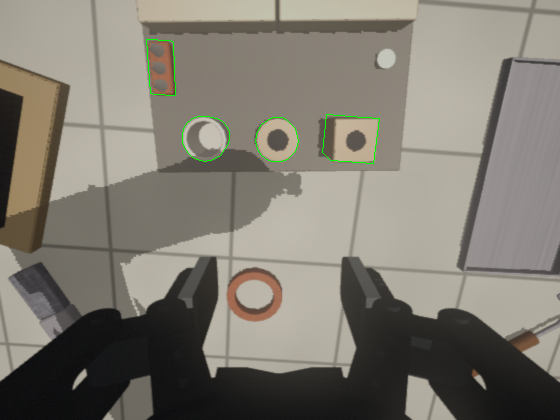

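View pics/scene1.png

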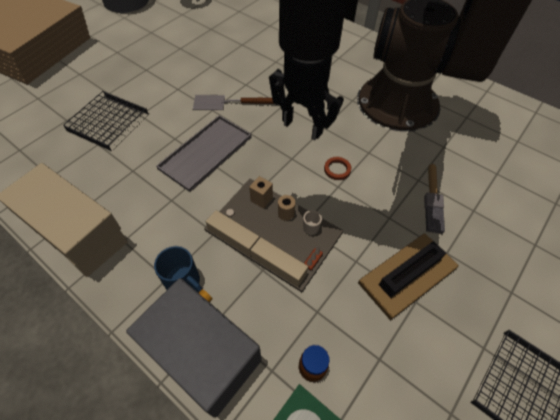

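The pictures show all three pieces upright on their original spots: crucible at (206,138), round post at (278,139), square post at (355,140). The mould lies centred on the board and the cone pack has not moved.

```bash
python3 -c "
from station import bot
print(bot.job_done())"
```

```text
the job is handed in; nothing more can be done
None
```

The job is handed in at about 68 s of the allowed 147 s: all three pieces were cleared to the tray, the mould now lies trough up and centred on the casting board, and the pieces stand upright again on their first spots to within about 1 mm by my measurements, with the cone pack left where it was.

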